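# Snap a vial cap home in a two-lever capper

## Robot

A 6-joint arm with a two-finger parallel gripper is mounted at the origin on the work surface. World frame = base frame: x ahead of the robot, y to its left, z up, the work surface at z = 0. Lengths are in m, angles in rad, forces in N, time in s.
With the tool pointing down it reaches from about 0.35 to 0.975 m from the base axis. Payload 4.9 kg.
Tool frame: the origin (TCP) lies on the mounting face of the last link; the fingertips stand 173 mm ahead of it and the grasp point (between the pads) lies 155 mm ahead of it; z points along the fingers, y is the direction in which the jaws open and shut (so a half turn about z gives the same grasp; the last joint's range is limited). The gripper opens to 85 mm and grips with 20 to 120 N. Pads are 22 mm wide; open, the fingers measure 114 mm over their backs; the gripper's body (76 mm by 85 mm) begins 54 mm behind the grasp point. The pads swing forward as they close: fully open they stand 13 mm farther back than shut.
Start: joints at [-1.227, 0.053, 1.613, -0, 1.476, -0.119], TCP at [0.279, -0.559, 0.405] pointing down, gripper open.
Joint ranges: [-3.01, 3.01], [-1.01, 2.22], [0.06, 2.58], [-1.02, 4.17], [0.09, 2.62], [-3.14, 3.14]. Speed limits (rad/s): [2.57, 2.57, 3.14, 3.14, 3.14, 3.14].

## Interface

Orientations are given as a rotation vector (axis times angle).
In Python, from station import ctrl gives the robot as it stands. The module is installed in compiled form; this text tells all that it offers.
- The arm moves only by the tool jog_arm, never from a script. Its argument "steps" is a list of rows, each a list of 2 entries, a list of its own where there are three numbers: the shift along the tool's x, y, z in cm, then the turn, a rotation vector about the tool's x, y, z in degrees. In form: [[[tx, ty, tz], [rx, ry, rz]], ...]. A call has 1 to 8 rows; each row shifts and turns the pose as measured when the row begins, along the tool's axes as they then stand; what a row does not reach is not made up. A row lasts 1/10 s, in which the tool goes at most 50 mm and 8.59 degrees, less where a joint would pass 70% of its speed; a pose out of reach is approached as far as the arm can. A call is refused whole if a number of a shift passes 5 or a number of a turn 8.59, either way. A call with a gripper value outside its range is refused whole. "fingers" is the gripper command: -1 is shut, 1 is fully open, values between are in proportion, set as the call begins (left out, the last holds). The fingers move at their own pace and stop on an object; "grip_force" is the grip in N (left out, the last holds). Time passes only in rows, so rows that do not move let the fingers close. It gives the time, the measured TCP pose, the force and the opening at its end, in the units of the state.
- ctrl.get_obs(): the state, without advancing time (a new reading comes with each control period).
- ctrl.get_image(name): name is "side" or "top"; returns the picture (480x640x3 uint8, red, green, blue); there is no depth.
- ctrl.camera_info(name): a dict with "K" (3x3 intrinsics, pixels), "camera_from_world" (4x4, takes a point from world to camera coordinates). Camera axes: x right, y up, looking along -z (the intrinsics and any distortion apply to the point x, -y, -z); pixel columns grow to the right and rows downward; lengths in m; the calibration is good to about 2 mm. A picture is of the moment at which its call begins. camera_info takes no time and is no camera call.
- ctrl.finish_job(): hands the job in, once; it reports no verdict.
The state is a dict: "t": time; "q": joint angles; "dq": joint speeds; "effort": joint torques, N m; "tool_pos": TCP position; "tool_rot": TCP orientation; "contact_force": force on the tool from outside, world axes, zero at the start; "wrist_torque": the same for the moment, N m; "opening": finger opening in m.
Only numpy, scipy, OpenCV 4.12 (cv2) and the standard library are available. Lean on these libraries where they do the work, as an engineer would, in place of code of your own. Each camera call takes 0.05 s, during which the arm holds its last target.

## Task

One of the three vials lying in the tray has its cap still standing proud on the neck: lay that vial in the cradle of the two-lever capper with its cap facing the lever that has the fat round anvil, and let go of it. Then gently squeeze the two levers together until the resistance peaks and gives and the cap snaps home; stop there, because squeezing on overpresses the cap and cracks the glass. Let the levers spring fully open and leave the capped vial lying in the cradle, with the other things undisturbed.

Things in the scene. Friction and masses are not known exactly. Their poses are not given: they have to be found in the camera images.
- vial: Vial to be capped: amber glass cylinder, 22 mm diameter, about 55 to 75 g, lying; white cap standing 5 mm proud on its narrow neck. Origin on its axis at the place to grip; own +y runs along the axis to the cap, horizontal. Full-diameter glass from y = -28 to +26 mm. Axis 36 mm above the bench in the tray, 45 mm in the capper.
- vial_heel_end (a point): Middle of the vial's glass bottom, 28 mm to -y of its origin. A slightly thinner heel (21 mm diameter) sticks out a further 0 to 8 mm beyond it: vials differ in length, and this is not measured.
- neck (a point): Glass shoulder of the vial, on its axis, 26 mm to +y of its origin. The cap (24 mm diameter, 10 mm long) starts 5 mm beyond it (26 + 5 to 41 mm from the origin) and sits against it once home (26 to 36 mm).
- cap (a joint): Travel of the cap onto the vial, m: 0 proud (start), 0.005 snapped home. Resistance on it peaks at about 17 N near 1.5 mm, gives, and is nil at 2.5 mm; from there the cap jumps to 5 mm by itself and stays. Let go before, it springs back. Beyond 5 mm resistance climbs steeply again, about 20 N at 5.6 mm, where it is overpressed.
- tray: White fixed tray, base 176 x 66 x 8 mm; origin on the bench under its centre. Three cradles at x = -60, 0, +60 mm, each two slotted upright plates 4 mm thick at y = -19 and +19 mm, up to 49 mm high, 34 mm clear between them for fingers. A lying vial has its axis along y at z = 36 mm. The other two vials are already capped.
- vial_b: Bystander: vial already capped, in the tray; origin and axes as for the vial to be capped.
- vial_c: Bystander: second vial already capped, in the tray; same axes.
- capper: Two-lever capper fixed to the bench, base plate 122 x 124 x 8 mm. Origin on the bench under the middle of the jaw line; +x points from the cradle to the two upright lever pivots (x = 60, y = +-42.5 mm); the levers' free ends reach x = -79 mm. Anvils: upright posts at x = 0, top at z = 58 mm, 85 mm apart when open, the fat one (28 mm diameter) on the +y side, the slim one (16 mm) on -y.
- cradle (a point): Where the vial's origin belongs in the capper: 45 mm above the bench, 3 mm to -y of the capper's middle; axes as the capper's, vial along y, cap to +y. Two plates 4 mm thick at y = -19 and +19 mm from here (34 mm clear between for fingers), slots 24 mm wide, flared, top 58 mm above the bench, carry the glass 11 mm below this point. Free to the anvils: 4.5 mm at the cap, 3 to 11 mm at the heel.
- lever_cap_boss (a point): Finger boss of the fat-anvil (+y) lever: upright steel post, 14 mm diameter, 30 to 60 mm above the bench; this point is on its axis at 46 mm. Squeezing the two bosses together closes the levers. Open, they stand 54 mm apart between axes, 68 mm over the outsides, 50 mm to -x of the jaw line.
- lever_foot_boss (a point): Same boss on the slim-anvil (-y) lever. A boss moves 1.83 times as far as its anvil. Resistance at each boss peaks at about 12 N, return spring included, and drops when the cap gives; about 14 N overpresses a cap that is home.
- lever_cap (a joint): Angle of the fat-anvil lever, rad: 0 fully open (a spring returns it there), grows as it closes, 0.26 at most. Return spring about 1.9 N at the boss when open, 3.3 N at 0.15 rad. The cap snaps when both lever angles add up to roughly 0.17 to 0.32, depending on the vial's length.
- lever_foot (a joint): Angle of the slim-anvil lever, rad, likewise.
- dish: Bystander: white closed dish, 64 mm diameter, 16 mm high.
- reagent: Bystander: amber bottle, 48 mm diameter, 85 mm high.
- tweezers: Bystander: steel tweezers, 120 mm long, lying flat.
- beaker: Bystander: glass beaker, 64 mm diameter, 70 mm high.
There are look-alikes about, which are no part of the job. What is shaped like the capper but orange is not meant. Leave any yellow look-alike of the vial alone.

How it is judged:
By the outcome, as a careful person would: the job done as asked, in the order asked, and still so for the second after the job is handed in, with the robot touching nothing.
It also fails if it takes over 61 s, if anything falls off the work surface, if the arm or the gripper's body presses on something with over 40 N, if the wrist force passes 120 N, or if a joint passes its speed limit or range.

## Working session

There is one attempt and no reset: what is moved stays moved. The work goes in short steps, Python scripts to look and compute and a tool call to move; the robot and the scene stay as the last step left them, time stands still between calls to the robot, and variables do not carry over. Pictures are saved under pics/ and viewed, and the job is handed in when it is done.

Besides the shell and the picture viewer there is one more tool, called after "Emit:" as name(argument=value, ...) on one line, values as JSON. jog_arm: Moves the arm, as the interface text tells. Its arguments: {"type":"object","properties":{"steps":{"type":"array","items":{"type":"array"}},"fingers":{"type":"number"},"grip_force":{"type":"number"}},"required":["steps"]}

```bash
mkdir -p pics; python3 - <<'E'
from station import ctrl
import cv2,numpy as np
o=ctrl.get_obs();print({k:np.round(v,3) for k,v in o.items()})
for n in("top","side"):
    cv2.imwrite(f"pics/{n}0.png",ctrl.get_image(n)[:,:,::-1]);i=ctrl.camera_info(n);print(n,i)
E
```

```text
{'t': np.float64(0.0), 'q': array([-1.227,  0.053,  1.614, -0.   ,  1.476, -0.119]), 'dq': array([-0.   , -0.001, -0.002,  0.001,  0.   ,  0.001]), 'effort': array([ 0.0000e+00, -3.9368e+01, -3.7018e+01, -0.0000e+00,  7.0000e-03,
        0.0000e+00]), 'tool_pos': array([ 0.279, -0.559,  0.403]), 'tool_rot': array([-3.056, -0.72 ,  0.   ]), 'contact_force': array([ 0.474, -0.274,  0.767]), 'wrist_torque': array([-0.023,  0.004,  0.004]), 'opening': np.float64(0.085)}
top {'K': array([[525.93799903,   0.        , 332.59265506],
       [  0.        , 525.93799903, 237.60449672],
       [  0.        ,   0.        ,   1.        ]]), 'camera_from_world': array([[-0.02775156, -0.99916397,  0.03002036,  0.00246996],
       [ 0.99369077, -0.02430992,  0.10948823, -0.56648212],
       [-0.10866691,  0.03286942,  0.99353465, -1.03057543],
       [ 0.        ,  0.        ,  0.        ,  1.        ]])}
side {'K': array([[560.21136174,   0.        , 319.63716815],
       [  0.        , 560.21136174, 236.52153792],
       [  0.        ,   0.        ,   1.        ]]), 'camera_from_world': array([[ 0.88038817, -0.47402825, -0.01462499, -0.49497522],
       [ 0.37755887,  0.68189217,  0.62647615, -0.26883021],
       [-0.28699472, -0.55706398,  0.77930337, -1.18156122],
       [ 0.        ,  0.        ,  0.        ,  1.        ]])}
```

View pics/top0.png

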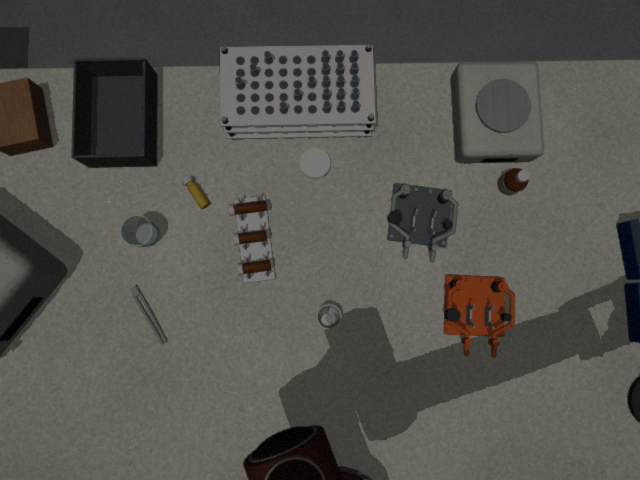

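View pics/side0.png

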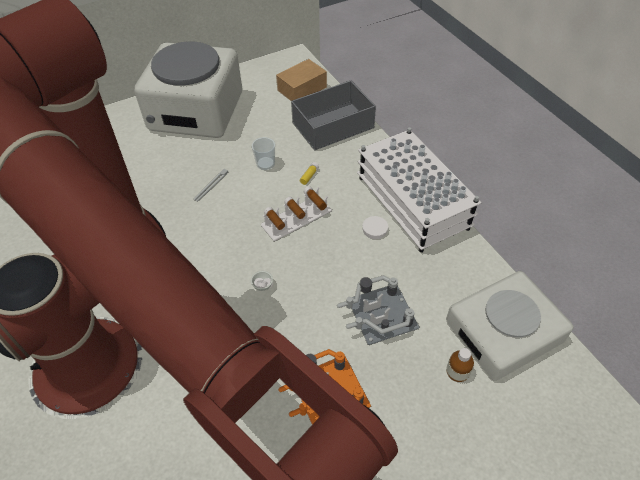

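```bash
python3 - <<'E'
import cv2,numpy as np
a=cv2.imread("pics/top0.png");b=cv2.imread("pics/side0.png")
f=lambda im,x,y,w,h,s:cv2.resize(im[y:y+h,x:x+w],None,fx=s,fy=s,interpolation=cv2.INTER_CUBIC)
g=lambda i:np.clip(i.astype(float)*1.5,0,255).astype('uint8')
cv2.imwrite("pics/tray_t.png",g(f(a,215,180,75,110,5)));cv2.imwrite("pics/tray_s.png",g(f(b,250,175,90,70,8)))
cv2.imwrite("pics/cap_t.png",g(f(a,375,170,95,100,6)));cv2.imwrite("pics/cap_s.png",g(f(b,330,265,100,85,7)))
E
```

```text
(no output)
```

View pics/tray_t.png

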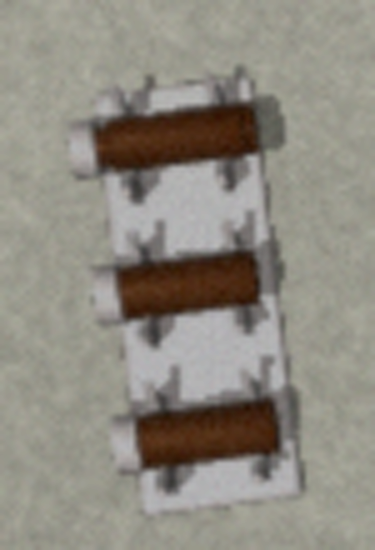

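View pics/tray_s.png

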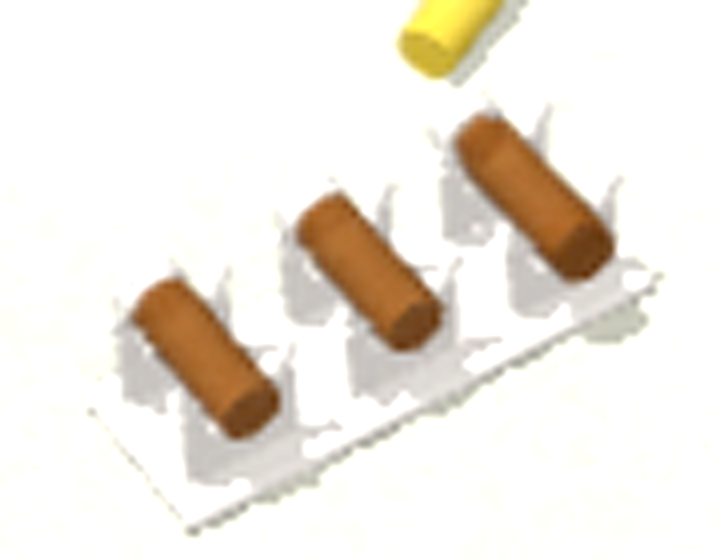

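View pics/cap_t.png

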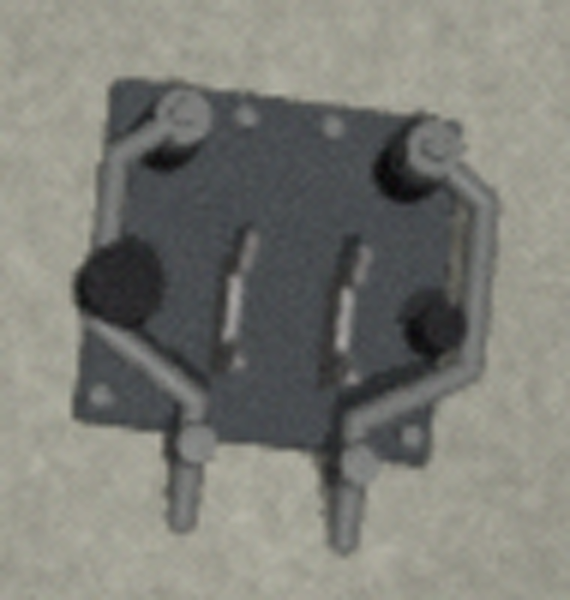

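View pics/cap_s.png

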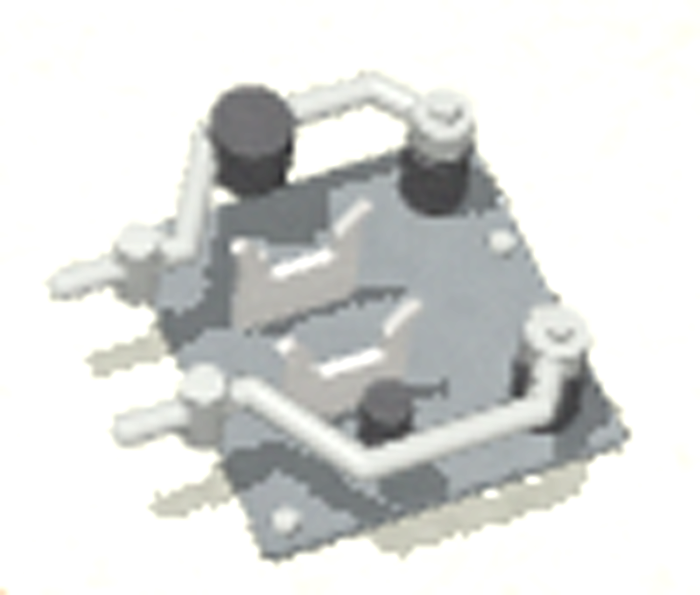

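```bash
python3 - <<'E'
import cv2,numpy as np
a=cv2.imread("pics/top0.png");b=cv2.imread("pics/side0.png")
f=lambda im,x,y,w,h,s:cv2.resize(im[y:y+h,x:x+w],None,fx=s,fy=s,interpolation=cv2.INTER_CUBIC)
cv2.imwrite("pics/tray_t2.png",np.hstack([f(a,224,y,52,24,7) for y in (196,)]+[]) if 0 else np.vstack([f(a,222,y,56,24,8) for y in (196,226,256)]))
cv2.imwrite("pics/tray_s2.png",np.clip(f(b,255,180,80,55,10)*.85,0,255))
E
```

```text
[ WARN:0@0.127] global loadsave.cpp:1063 imwrite_ Unsupported depth image for selected encoder is fallbacked to CV_8U.
```

View pics/tray_t2.png

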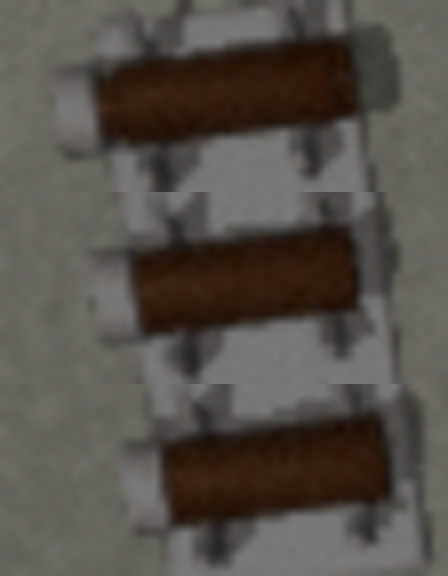

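View pics/tray_s2.png

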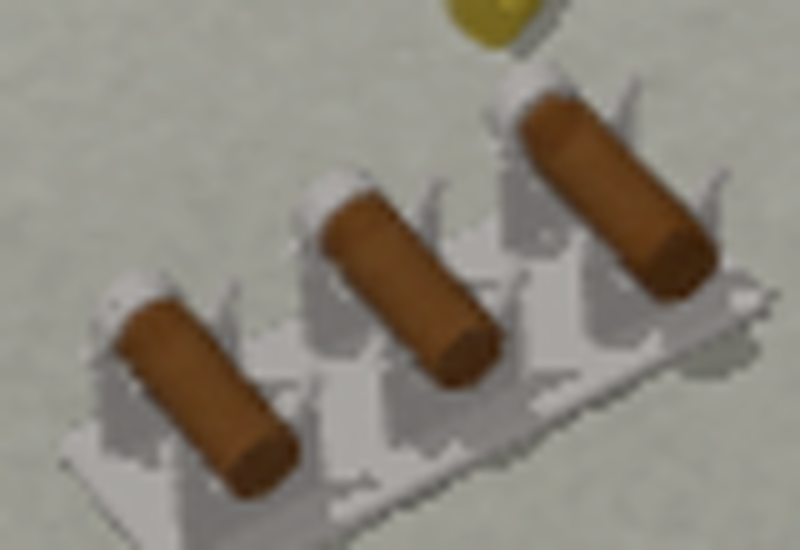

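```bash
cat > h.py <<'E'
import numpy as np,cv2
from station import ctrl
def ray(n,px):
    i=ctrl.camera_info(n);K=i["K"];M=i["camera_from_world"];R=M[:3,:3];c=-R.T@M[:3,3]
    d=np.array([(px[0]-K[0,2])/K[0,0],-(px[1]-K[1,2])/K[1,1],-1.]);return c,R.T@d
def plane(n,px,z):
    c,d=ray(n,px);return c+d*(z-c[2])/d[2]
def proj(n,p):
    i=ctrl.camera_info(n);q=i["camera_from_world"]@np.r_[p,1];K=i["K"]
    return np.array([K[0,0]*q[0]/-q[2]+K[0,2],K[1,1]*-q[1]/-q[2]+K[1,2]])
def tri(p1,p2):
    c1,d1=ray("top",p1);c2,d2=ray("side",p2)
    A=np.c_[d1,-d2];s,_,_,_=np.linalg.lstsq(A,c2-c1,rcond=None)
    a=c1+d1*s[0];b=c2+d2*s[1];return (a+b)/2,np.linalg.norm(a-b)
E
python3 - <<'E'
from h import *
a=cv2.imread("pics/top0.png");b=cv2.imread("pics/side0.png")
for n,im,(x0,y0,x1,y1) in (("top",a,(215,180,290,290)),("side",b,(250,175,340,245))):
    hsv=cv2.cvtColor(im,cv2.COLOR_BGR2HSV);m=np.zeros(im.shape[:2],'uint8')
    s=(hsv[...,0]<18)&(hsv[...,1]>110);m[y0:y1,x0:x1]=s[y0:y1,x0:x1]*255
    cs,_=cv2.findContours(m,0,1)
    sat=cv2.resize(hsv[...,1].astype('f4'),None,fx=1,fy=1)
    for c in cs:
        if cv2.contourArea(c)<50: continue
        mm=np.zeros_like(m);cv2.drawContours(mm,[c],-1,255,-1);p=np.argwhere(mm)[:,::-1].astype(float)
        ce=p.mean(0);w,v=np.linalg.eigh(np.cov((p-ce).T));u=v[:,1];u=u*np.sign(-u[0]);  # towards cap (left)
        nrm=np.array([-u[1],u[0]])
        # subpixel axial profile & width profile
        prof=[];wd=[]
        ts=np.arange(-26,26,1.)
        ss=np.arange(-10,10.01,.25)
        for t in ts:
            P=ce+u*t+ss[:,None]*nrm
            q=cv2.remap(sat,P[None,:,0].astype('f4'),P[None,:,1].astype('f4'),1)[0]
            wd.append((q>110).sum()*.25);prof.append(q[36:45].mean())
        prof=np.array(prof);k=np.where(prof>110)[0]
        f=lambda i,j:ts[i]+(110-prof[i])/(prof[j]-prof[i])*(ts[j]-ts[i])
        lo=f(k[0]-1,k[0]);hi=f(k[-1]+1,k[-1])
        A=plane(n,ce+u*lo,.036);B=plane(n,ce+u*hi,.036)
        print(n,ce.round(1),"heel",A.round(4),"capside",B.round(4),"L",np.linalg.norm(A-B).round(4),"yaw",np.degrees(np.arctan2(*(B-A)[:2])).round(1))
        print(np.array(wd)[k])
E
```

```text
top [256.1 266.4] heel [0.5148 0.1146 0.036 ] capside [0.5091 0.1682 0.036 ] L 0.0539 yaw -6.1
[ 9.5  10.   10.25  9.75  9.75 10.    9.5   9.75  9.5   9.5   9.5   9.5
  9.5   9.75  9.5   9.5   9.5   9.5   9.75 10.   10.25 10.25 10.25 10.
 10.    9.5   9.  ]
top [252.3 236.7] heel [0.5739 0.1213 0.036 ] capside [0.5694 0.175  0.036 ] L 0.0539 yaw -4.7
[ 8.5   9.75 10.   10.25  9.75  9.75  9.5   9.5   9.25  9.25  9.5   9.5
  9.75  9.5   9.5   9.75  9.5   9.75 10.   10.25 10.   10.    9.75  9.5
  9.5   9.5   8.75]
top [250.1 207.1] heel [0.6354 0.1212 0.036 ] capside [0.628  0.1841 0.036 ] L 0.0633 yaw -6.7
[ 8.5   9.    9.5   9.75  9.75 10.   10.    9.5   9.5   9.25  9.25  9.5
  9.5   9.5   9.25  9.25  9.25  9.25  9.5   9.25  9.25  9.5   9.75  9.75
 10.    9.75  9.5   9.5   9.    7.75  7.    3.75]
side [275.5 219.4] heel [0.5169 0.1064 0.036 ] capside [0.5106 0.1723 0.036 ] L 0.0662 yaw -5.5
[6.75 8.   8.   8.   8.   8.   8.25 8.25 8.25 8.   8.   8.   8.25 8.25
 8.25 8.   8.25 7.75 7.75 8.   7.   2.75]
side [295.8 208.7] heel [0.5766 0.1132 0.036 ] capside [0.5704 0.1788 0.036 ] L 0.0659 yaw -5.4
[6.   7.75 8.   8.25 8.25 8.   8.   8.25 8.   7.75 7.75 7.75 8.   7.75
 8.   8.   7.5  7.75 7.75 7.25 6.25]
side [316.5 199.6] heel [0.637  0.1128 0.036 ] capside [0.6291 0.1861 0.036 ] L 0.0737 yaw -6.1
[5.5  7.   7.75 8.25 8.   8.25 8.25 7.75 8.   7.75 8.   7.5  7.75 7.75
 7.75 7.75 7.75 7.75 7.75 7.5  7.5  7.   5.75 4.25]
```

```bash
python3 - <<'E'
from h import *
P=lambda px,z:plane("top",px,z)
def cr(x,y):return (375+x/6,170+y/6)
f=P(cr(122,285),.058);s=P(cr(437,323),.058);b1=P(cr(195,443),.060);b2=P(cr(358,466),.060)
p1=P(cr(183,115),.0);p2=P(cr(437,145),.0)
print("anv",f,s,np.linalg.norm(f-s),"boss",b1,b2,np.linalg.norm(b1-b2))
side=lambda x,y:(330+x/7,265+y/7)
print("tri fat",tri(cr(122,285),side(252,112)),"slim",tri(cr(437,323),side(387,400)))
print("tri b1",tri(cr(195,443),side(138,242)),"b2",tri(cr(358,466),side(203,385)))
print("piv",tri(cr(183,115),side(442,115)),tri(cr(437,145),side(555,332)))
e=(f-s)[:2];e/=np.linalg.norm(e);xd=np.array([e[1],-e[0]])
print("yaxis",e,"mid",(f+s)/2,"bossmid",(b1+b2)/2,"x of bosses",((b1+b2)/2-(f+s)/2)[:2]@xd,((b1+b2)/2-(f+s)/2)[:2]@e, "bossline",(b1-b2)/np.linalg.norm(b1-b2))
# saddle floor of the cradle plates z=.034 (45-11)
for q in (cr(233,305),cr(345,318)): print("plate",P(q,.034))
for q in (cr(118,82),cr(75,418),cr(425,465)): print("base corner",P(q,.008))
print("cap end",P((229.2,209.7),.036))
E
```

```text
anv [ 0.60044911 -0.1369536   0.058     ] [ 0.58531234 -0.24109435  0.058     ] 0.1052350627519474 boss [ 0.54724576 -0.15855089  0.06      ] [ 0.53832683 -0.2119957   0.06      ] 0.0541838998169083
tri fat (array([ 0.60244995, -0.1376147 ,  0.05884767]), np.float64(0.004454952734899409)) slim (array([ 0.58716777, -0.24288934,  0.05281848]), np.float64(0.0024789515006915838))
tri b1 (array([ 0.54906465, -0.15994586,  0.05493217]), np.float64(0.002835954103282771)) b2 (array([ 0.54015724, -0.21345631,  0.05612773]), np.float64(0.0031746519852447258))
piv (array([ 0.66008676, -0.16182525,  0.04787722]), np.float64(0.002063723298933341)) (array([ 0.64674897, -0.24637368,  0.04982989]), np.float64(0.00027343244991247695))
yaxis [0.14383776 0.98960128] mid [ 0.59288073 -0.18902397  0.058     ] bossmid [ 0.54278629 -0.18527329  0.06      ] x of bosses -0.05011300389928814 -0.0034937928751517327 bossline [0.16460468 0.98635962 0.        ]
plate [ 0.59623054 -0.17808999  0.034     ]
plate [ 0.59089669 -0.21598588  0.034     ]
base corner [ 0.67927599 -0.14623836  0.008     ]
base corner [ 0.5618089  -0.12655573  0.008     ]
base corner [ 0.54251742 -0.24717872  0.008     ]
cap end [0.62727408 0.19401804 0.036     ]
```

```bash
cat >> h.py <<'E'
from scipy.spatial.transform import Rotation as Rn
def plan(pos,jaw,smax=45,amax=8,n=None,show=8):
    """rows to grasp point pos (world; TCP 155mm above), jaw line yaw deg (tool y direction), tool down"""
    o=ctrl.get_obs();p=np.array(o["tool_pos"]);R=Rn.from_rotvec(o["tool_rot"])
    j=np.radians(jaw);y=np.array([np.cos(j),np.sin(j),0]);z=np.array([0,0,-1.]);x=np.cross(y,z)
    Rt=Rn.from_matrix(np.c_[x,y,z]);pt=np.array(pos)+[0,0,.155]
    dv=(R.inv()*Rt).as_rotvec();d=pt-p
    n=n or int(max(1,np.ceil(np.linalg.norm(d)*1e3/smax),np.ceil(np.abs(np.degrees(dv)).max()/amax)))
    print("t",round(float(o["t"]),2),"F",np.round(o["contact_force"],1),"open",round(float(o["opening"])*1e3,1),"d mm",(d*1e3).round(1),"turn",np.degrees(dv).round(1),"n",n)
    for i in range(min(n,show)):
        Ri=R*Rn.from_rotvec(dv*i/n)
        print([list((Ri.inv().apply(d/n)*100).round(2)),list(np.degrees(dv/n).round(2))])
E
python3 -c "
from h import *
plan((.632,.153,.15),6.4)"
```

```text
t 0.1 F [0.3 0.4 0.3] open 85.5 d mm [353.  712.  -98.6] turn [ -0.1  -0.1 -69.9] n 18
[[np.float64(3.52), np.float64(-2.66), np.float64(0.55)], [np.float64(-0.0), np.float64(-0.0), np.float64(-3.88)]]
[[np.float64(3.69), np.float64(-2.42), np.float64(0.55)], [np.float64(-0.0), np.float64(-0.0), np.float64(-3.88)]]
[[np.float64(3.85), np.float64(-2.16), np.float64(0.55)], [np.float64(-0.0), np.float64(-0.0), np.float64(-3.88)]]
[[np.float64(3.99), np.float64(-1.9), np.float64(0.55)], [np.float64(-0.0), np.float64(-0.0), np.float64(-3.88)]]
[[np.float64(4.11), np.float64(-1.62), np.float64(0.55)], [np.float64(-0.0), np.float64(-0.0), np.float64(-3.88)]]
[[np.float64(4.21), np.float64(-1.34), np.float64(0.55)], [np.float64(-0.0), np.float64(-0.0), np.float64(-3.88)]]
[[np.float64(4.29), np.float64(-1.05), np.float64(0.55)], [np.float64(-0.0), np.float64(-0.0), np.float64(-3.88)]]
[[np.float64(4.35), np.float64(-0.76), np.float64(0.55)], [np.float64(-0.0), np.float64(-0.0), np.float64(-3.88)]]
```

Emit:
jog_arm(steps=[[[3.5,-2.7,0],[0,0,-3.9]],[[3.7,-2.4,0],[0,0,-3.9]],[[3.9,-2.2,0],[0,0,-3.9]],[[4.0,-1.9,0],[0,0,-3.9]],[[4.1,-1.6,0],[0,0,-3.9]],[[4.2,-1.3,0],[0,0,-3.9]],[[4.3,-1.0,0],[0,0,-3.9]],[[4.3,-0.8,0],[0,0,-3.9]]], fingers=-0.06, grip_force=30)

```text
t: 0.9
tool_pos: [0.4354, -0.2339, 0.399]
tool_rot: [-2.736, -1.527, 0.0]
contact_force: [1.2, -0.7, 0.9]
opening: 0.0401
```

```bash
sed -i 's/list((Ri.inv().apply(d\/n)\*100).round(2)),list(np.degrees(dv\/n).round(2))/(Ri.inv().apply(d\/n)*100).round(2).tolist(),np.degrees(dv\/n).round(2).tolist()/' h.py; python3 -c "
from h import *
plan((.632,.153,.15),6.4)"
```

```text
t 0.9 F [ 1.2 -0.7  0.9] open 40.1 d mm [196.6 386.9 -94. ] turn [ -0.3  -0.4 -38. ] n 10
[[4.32, -0.35, 0.96], [-0.03, -0.04, -3.8]]
[[4.34, -0.06, 0.96], [-0.03, -0.04, -3.8]]
[[4.33, 0.23, 0.95], [-0.03, -0.04, -3.8]]
[[4.31, 0.51, 0.95], [-0.03, -0.04, -3.8]]
[[4.26, 0.8, 0.95], [-0.03, -0.04, -3.8]]
[[4.2, 1.08, 0.95], [-0.03, -0.04, -3.8]]
[[4.12, 1.35, 0.95], [-0.03, -0.04, -3.8]]
[[4.02, 1.62, 0.94], [-0.03, -0.04, -3.8]]
```

Emit:
jog_arm(steps=[[[4.3,-0.4,0.5],[0,0,-3.8]],[[4.3,-0.1,0.5],[0,0,-3.8]],[[4.3,0.2,0.5],[0,0,-3.8]],[[4.3,0.5,0.5],[0,0,-3.8]],[[4.3,0.8,0.5],[0,0,-3.8]],[[4.2,1.1,0.5],[0,0,-3.8]],[[4.1,1.4,0.5],[0,0,-3.8]],[[4.0,1.6,0.5],[0,0,-3.8]]])

```text
t: 1.7
tool_pos: [0.5912, 0.0918, 0.3569]
tool_rot: [-2.214, -2.218, -0.001]
contact_force: [0.5, -0.9, 0.3]
opening: 0.0402
```

```bash
python3 -c "
from h import *
plan((.632,.153,.12),6.4)"
```

```text
t 1.7 F [ 0.5 -0.9  0.3] open 40.2 d mm [ 40.8  61.2 -81.9] turn [-0.3 -0.4 -6.3] n 3
[[2.02, 1.38, 2.74], [-0.09, -0.12, -2.1]]
[[1.98, 1.45, 2.73], [-0.09, -0.12, -2.1]]
[[1.93, 1.51, 2.73], [-0.09, -0.12, -2.1]]
```

Emit:
jog_arm(steps=[[[2.0,1.4,2.7],[-0.1,-0.1,-2.1]],[[2.0,1.4,2.7],[-0.1,-0.1,-2.1]],[[1.9,1.5,2.7],[-0.1,-0.1,-2.1]],[[0,0,0],[0,0,0]]])

```text
t: 2.1
tool_pos: [0.6331, 0.1611, 0.2712]
tool_rot: [-2.078, -2.354, -0.001]
contact_force: [-1.0, -0.4, -0.4]
opening: 0.0399
```

```bash
python3 -c "
from h import *
plan((.632,.153,.034),6.4)
for n in('top','side'): cv2.imwrite(f'pics/{n}1.png',ctrl.get_image(n)[:,:,::-1])
a=cv2.imread('pics/top1.png');b=cv2.imread('pics/side1.png')
f=lambda im,x,y,w,h,s:cv2.resize(im[y:y+h,x:x+w],None,fx=s,fy=s,interpolation=cv2.INTER_CUBIC)
cv2.imwrite('pics/m1.png',np.hstack([f(a,170,120,160,200,2.5),f(b,230,80,160,200,2.5)]))
"
```

```text
t 2.1 F [-1.  -0.4 -0.4] open 39.9 d mm [ -1.1  -8.1 -82.2] turn [-0.  -0.1  0.7] n 2
[[-0.4, -0.1, 4.11], [-0.02, -0.04, 0.37]]
[[-0.4, -0.1, 4.11], [-0.02, -0.04, 0.37]]
```

View pics/m1.png

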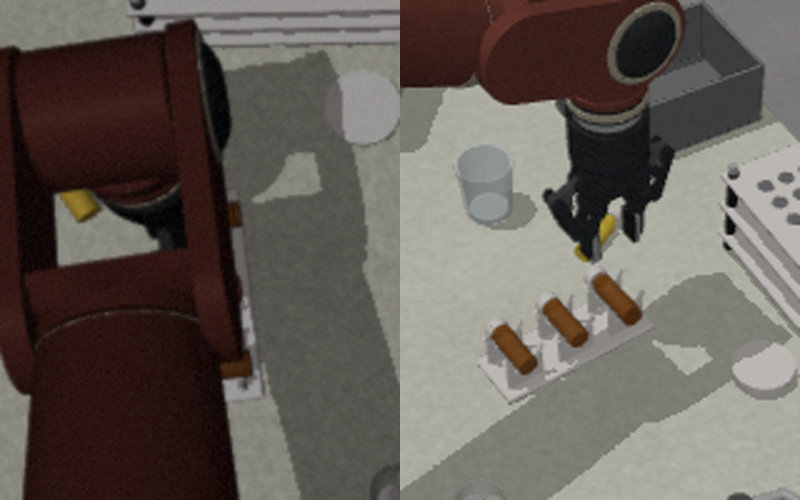

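Emit:
jog_arm(steps=[[[-0.8,-0.1,1.0],[0,0,0.7]],[[0,0,1.0],[0,0,0]],[[0,0,0],[0,0,0]]])

```text
t: 2.5
tool_pos: [0.6344, 0.1486, 0.2583]
tool_rot: [2.096, 2.331, 0.013]
contact_force: [-0.8, -0.7, -0.1]
opening: 0.0399
```

```bash
python3 -c "
from h import *
plan((.632,.153,.034),6.4)"
```

```text
t 2.5 F [-0.8 -0.7 -0.1] open 39.9 d mm [ -2.4   4.4 -69.3] turn [ 0.6 -0.  -0.3] n 2
[[0.23, -0.13, 3.47], [0.31, -0.0, -0.17]]
[[0.23, -0.11, 3.47], [0.31, -0.0, -0.17]]
```

Emit:
jog_arm(steps=[[[0,0,0],[0,0,0]],[[0,0,0],[0,0,0]]])

```text
t: 2.7
tool_pos: [0.6344, 0.1474, 0.2594]
tool_rot: [2.097, 2.328, 0.015]
contact_force: [-0.2, -0.4, -0.2]
opening: 0.0397
```

```bash
python3 -c "
from h import *
plan((.632,.153,.034),6.4)"
```

```text
t 2.7 F [-0.2 -0.4 -0.2] open 39.7 d mm [ -2.4   5.6 -70.4] turn [ 0.7 -0.  -0.4] n 2
[[0.29, -0.13, 3.52], [0.35, -0.0, -0.22]]
[[0.29, -0.11, 3.52], [0.35, -0.0, -0.22]]
```

Emit:
jog_arm(steps=[[[0.5,-0.2,0.5],[0.6,0,-0.4]],[[0,0,0.5],[0,0,0]]])

```text
t: 2.9
tool_pos: [0.6323, 0.1523, 0.2509]
tool_rot: [2.093, 2.339, 0.005]
contact_force: [0.2, 0.1, 0.4]
opening: 0.0405
```

```bash
python3 -c "
from h import *
plan((.632,.153,.034),6.4)"
```

```text
t 2.9 F [0.2 0.1 0.4] open 40.5 d mm [ -0.3   0.7 -61.9] turn [ 0.3 -0.  -0. ] n 2
[[0.04, -0.03, 3.09], [0.13, -0.01, -0.02]]
[[0.04, -0.02, 3.09], [0.13, -0.01, -0.02]]
```

Emit:
jog_arm(steps=[[[0,0,1.5],[0.2,0,0]],[[0,0,1.5],[0,0,0]],[[0,0,0.8],[0,0,0]]])

```text
t: 3.2
tool_pos: [0.6324, 0.1529, 0.2101]
tool_rot: [2.093, 2.341, 0.002]
contact_force: [-0.2, 0.6, -0.1]
opening: 0.04
```

```bash
python3 -c "
from h import *
plan((.632,.153,.034),6.4)
for n in('side',): cv2.imwrite(f'pics/{n}2.png',ctrl.get_image(n)[:,:,::-1])
b=cv2.imread('pics/side2.png')
f=lambda im,x,y,w,h,s:cv2.resize(im[y:y+h,x:x+w],None,fx=s,fy=s,interpolation=cv2.INTER_CUBIC)
cv2.imwrite('pics/m2.png',f(b,240,130,130,110,6))
"
```

```text
t 3.2 F [-0.2  0.6 -0.1] open 40.0 d mm [ -0.4   0.1 -21.1] turn [ 0.1 -0.   0. ] n 1
[[0.02, -0.04, 2.11], [0.09, -0.02, 0.01]]
```

View pics/m2.png

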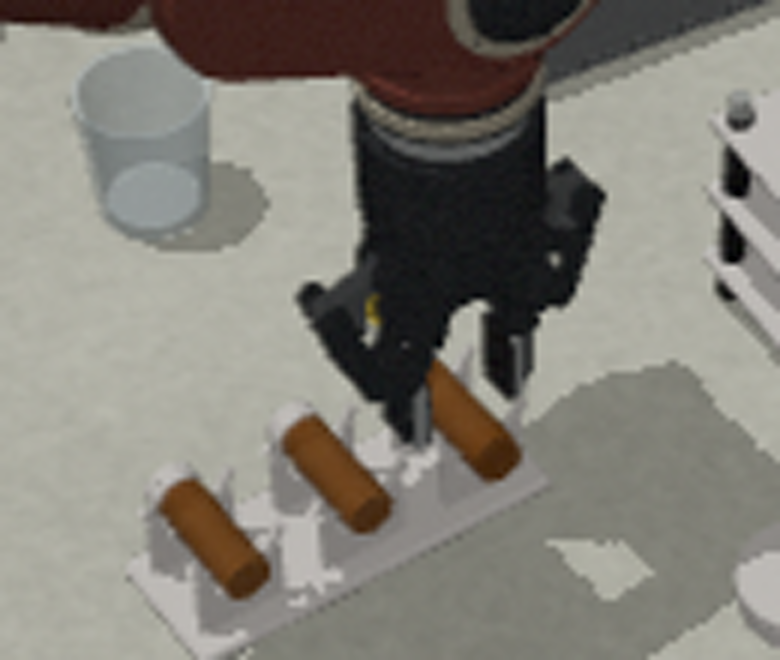

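The fingers straddle the far vial at about (452,400) in the crop, clear of the neighbour and between the plates. I'll go down and close.

Emit:
jog_arm(steps=[[[0,0,1.2],[0,0,0]],[[0,0,0.8],[0,0,0]],[[0,0,0],[0,0,0]]])

```text
t: 3.55
tool_pos: [0.6312, 0.1527, 0.185]
tool_rot: [-2.092, -2.34, 0.004]
contact_force: [-0.3, 0.4, 0.3]
opening: 0.0403
```

```bash
python3 -c "
from h import *
plan((.632,.153,.034),6.4)"
```

```text
t 3.55 F [-0.3  0.4  0.3] open 40.3 d mm [0.8 0.3 4. ] turn [-0.2 -0.   0. ] n 1
[[0.02, 0.08, -0.4], [-0.21, -0.01, 0.0]]
```

Emit:
jog_arm(steps=[[[0,0.1,-0.3],[-0.2,0,0]],[[0,0,0],[0,0,0]],[[0,0,0],[0,0,0]],[[0,0,0],[0,0,0]]], fingers=-1, grip_force=30)

```text
t: 3.95
tool_pos: [0.6329, 0.1528, 0.1893]
tool_rot: [2.093, 2.341, 0.003]
contact_force: [0.5, 0.7, -0.6]
opening: 0.0214
```

```bash
python3 -c "
from h import *
plan((.632,.153,.034),6.4)"
```

```text
t 3.95 F [ 0.5  0.7 -0.6] open 21.4 d mm [-0.9  0.2 -0.3] turn [ 0.1 -0.  -0. ] n 1
[[0.03, -0.09, 0.03], [0.11, -0.01, -0.0]]
```

Emit:
jog_arm(steps=[[[0,0,-0.8],[0,0,0]],[[0,0,-1.5],[0,0,0]],[[0,0,-2],[0,0,0]],[[0,0,-2],[0,0,0]],[[0,0,-1],[0,0,0]],[[0,0,0],[0,0,0]]])

```text
t: 4.55
tool_pos: [0.6333, 0.1529, 0.2709]
tool_rot: [2.091, 2.339, 0.008]
contact_force: [0.4, -0.3, -0.6]
opening: 0.021
```

```bash
python3 -c "
from h import *
plan((.592,-.196,.125),-9)
for n in('side','top'): cv2.imwrite(f'pics/{n}3.png',ctrl.get_image(n)[:,:,::-1])
b=cv2.imread('pics/side3.png')
f=lambda im,x,y,w,h,s:cv2.resize(im[y:y+h,x:x+w],None,fx=s,fy=s,interpolation=cv2.INTER_CUBIC)
cv2.imwrite('pics/m3.png',f(b,240,110,130,130,4.5))
"
```

```text
t 4.55 F [ 0.4 -0.3 -0.6] open 21.0 d mm [ -41.3 -348.9    9.1] turn [ 0.4 -0.1 15.4] n 8
[[-4.28, -1.0, -0.12], [0.05, -0.01, 1.93]]
[[-4.31, -0.85, -0.12], [0.05, -0.01, 1.93]]
[[-4.33, -0.71, -0.12], [0.05, -0.01, 1.93]]
[[-4.36, -0.56, -0.12], [0.05, -0.01, 1.93]]
[[-4.37, -0.42, -0.12], [0.05, -0.01, 1.93]]
[[-4.38, -0.27, -0.12], [0.05, -0.01, 1.93]]
[[-4.39, -0.12, -0.11], [0.05, -0.01, 1.93]]
[[-4.39, 0.03, -0.11], [0.05, -0.01, 1.93]]
```

View pics/m3.png

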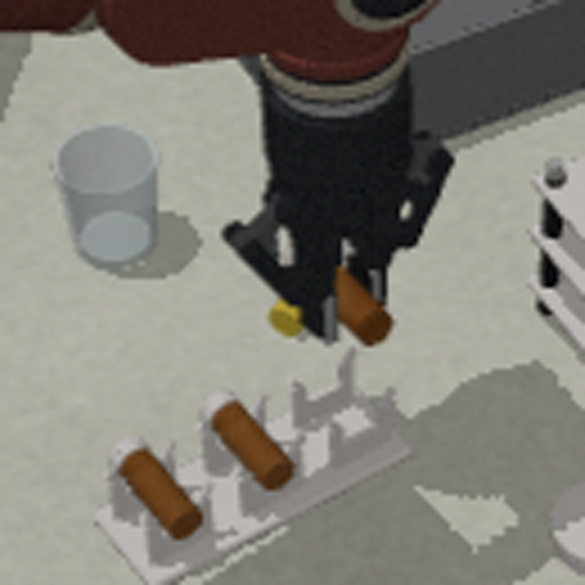

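Emit:
jog_arm(steps=[[[-2,-0.5,-0.2],[0,0,1]],[[-3.5,-0.8,-0.2],[0,0,1.8]],[[-4,-0.7,-0.2],[0,0,1.8]],[[-4,-0.6,-0.2],[0,0,1.8]],[[-4,-0.4,-0.1],[0,0,1.8]],[[-4,-0.3,-0.1],[0,0,1.8]],[[-3.5,-0.2,0],[0,0,1.8]],[[-2.5,0,0],[0,0,1.2]]])

```text
t: 5.45
tool_pos: [0.5959, -0.1289, 0.2671]
tool_rot: [-2.338, -2.08, 0.012]
contact_force: [-0.5, -0.3, -1.4]
opening: 0.0207
```

```bash
python3 -c "
from h import *
plan((.592,-.196,.125),-9,smax=20)"
```

```text
t 5.45 F [-0.5 -0.3 -1.4] open 20.7 d mm [ -3.9 -67.1  12.9] turn [-0.8 -0.1  2.3] n 4
[[-1.68, 0.09, -0.33], [-0.21, -0.03, 0.58]]
[[-1.68, 0.11, -0.33], [-0.21, -0.03, 0.58]]
[[-1.67, 0.13, -0.33], [-0.21, -0.03, 0.58]]
[[-1.67, 0.15, -0.32], [-0.21, -0.03, 0.58]]
```

Emit:
jog_arm(steps=[[[-1.8,0.1,-0.4],[-0.3,0,0.6]],[[-1.8,0.1,-0.3],[-0.3,0,0.6]],[[-1.4,0.1,-0.2],[-0.2,0,0.6]],[[-0.8,0,0],[0,0,0.4]],[[-0.2,0,0],[0,0,0]]])

```text
t: 5.95
tool_pos: [0.5879, -0.1942, 0.2691]
tool_rot: [-2.386, -2.026, 0.006]
contact_force: [1.2, -1.0, 0.1]
opening: 0.021
```

```bash
python3 -c "
from h import *
plan((.592,-.196,.10),-9,smax=20)"
```

```text
t 5.95 F [ 1.2 -1.   0.1] open 21.0 d mm [  4.1  -1.8 -14.1] turn [-0.6 -0.3 -0.3] n 1
[[-0.11, 0.45, 1.4], [-0.64, -0.26, -0.32]]
```

Emit:
jog_arm(steps=[[[-0.1,0.5,0.6],[-0.6,-0.2,-0.3]],[[0,0,0.5],[0,0,0]],[[0,0,0],[0,0,0]]])

```text
t: 6.25
tool_pos: [0.5929, -0.1947, 0.2559]
tool_rot: [-2.385, -2.041, -0.001]
contact_force: [-0.3, -0.2, -1.3]
opening: 0.0209
```

```bash
python3 -c "
from h import *
plan((.592,-.196,.10),-9,smax=20)
for n in('side','top'): cv2.imwrite(f'pics/{n}4.png',ctrl.get_image(n)[:,:,::-1])
b=cv2.imread('pics/side4.png');a=cv2.imread('pics/top4.png')
f=lambda im,x,y,w,h,s:cv2.resize(im[y:y+h,x:x+w],None,fx=s,fy=s,interpolation=cv2.INTER_CUBIC)
cv2.imwrite('pics/m4.png',np.hstack([f(b,320,210,110,140,4),f(a,370,160,90,140,4)]))
"
```

```text
t 6.25 F [-0.3 -0.2 -1.3] open 20.9 d mm [-0.9 -1.3 -0.9] turn [-0.1 -0.1  0.1] n 1
[[-0.15, -0.07, 0.09], [-0.09, -0.11, 0.09]]
```

View pics/m4.png

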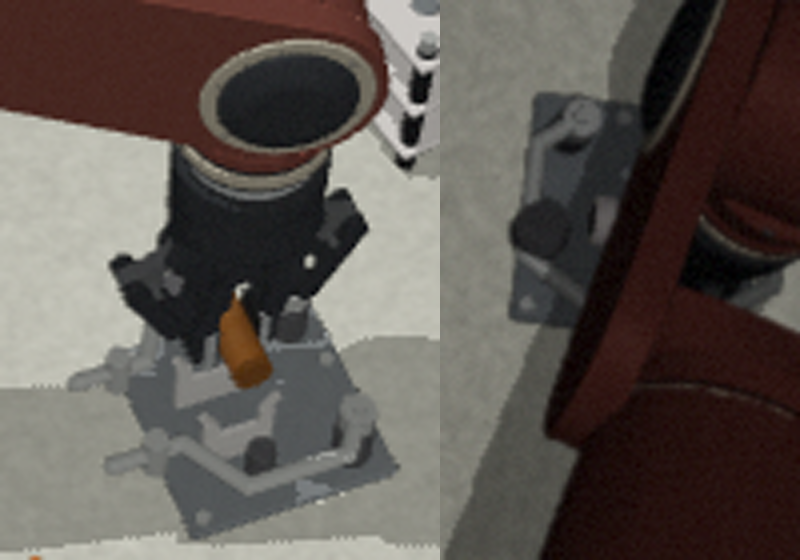

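```bash
python3 -c "
from h import *
e=np.array([.1564,.9877,0]);t=np.array([.5929,-.1947,.103])
print('heel end seen',plane('side',(320+253/4,210+368/4),.103),'exp',t-e*.0323)
print('side cradle pts: plate floors', [plane('side',(330+x/7,265+y/7),.034) for x,y in((303,262),(347,362))])
print('expected px of plate floors',[ (proj('side',np.array([.592,-.196,.034])+e*s)-[330,265])*7 for s in(.019,-.019)])
"
```

```text
heel end seen [ 0.59108493 -0.22411538  0.103     ] exp [ 0.58784828 -0.22660271  0.103     ]
side cradle pts: plate floors [array([ 0.59910971, -0.18033435,  0.034     ]), array([ 0.5919776 , -0.21748065,  0.034     ])]
expected px of plate floors [array([286.49512864, 260.03328831]), array([334.12563452, 359.28898699])]
```

```bash
cat > ext.py <<'E'
from h import *
import sys
def heel(fn,box,z,e):
    im=cv2.imread(fn);x0,y0,x1,y1=box
    hsv=cv2.cvtColor(im,cv2.COLOR_BGR2HSV);m=np.zeros(im.shape[:2],'uint8')
    s=(hsv[...,0]<18)&(hsv[...,1]>110);m[y0:y1,x0:x1]=s[y0:y1,x0:x1]*255
    c=max(cv2.findContours(m,0,1)[0],key=cv2.contourArea).reshape(-1,2)
    W=np.array([plane('side',p,z) for p in c]);k=W@e
    ex=np.array([e[1],-e[0],0])
    # robust lowest 
    return cv2.boundingRect(c),k.min(),(W@ex)[k<k.min()+.01].min(),(W@ex)[k<k.min()+.01].max(),e,ex
et=np.array([-.1115,.9938,0]);ec=np.array([.1564,.9877,0])
r=heel('pics/side0.png',(305,180,335,215),.036,et);o=np.array([.632,.1533,.036]);print(r[0],'tray',r[1]-o@et,r[2]-o@r[5],r[3]-o@r[5])
r=heel('pics/side3.png',(305,150,335,195),.2709-.1533,et);o=np.array([.6333,.1529,.036]);print(r[0],'lift',r[1]-o@et,r[2]-o@r[5],r[3]-o@r[5])
r=heel('pics/side4.png',(360,270,400,320),.2559-.1533,ec);o=np.array([.5929,-.1947,.036]);print(r[0],'now',r[1]-o@ec,r[2]-o@r[5],r[3]-o@r[5])
E
python3 ext.py
```

```text
(307, 190, 20, 20) tray -0.04145187474271851 -0.010419800998667017 0.009616795714900817
(314, 170, 13, 17) lift -0.03948427093128614 -0.008368884746561611 0.010988623318785695
(375, 283, 13, 24) now -0.03703981696289248 -0.009032621428932797 0.01110593834491147
```

Emit:
jog_arm(steps=[[[-0.1,-0.1,1.0],[-0.1,-0.1,0]],[[0,0,1.0],[0,0,0]],[[0,0,0.3],[0,0,0]]])

```text
t: 6.65
tool_pos: [0.5923, -0.195, 0.2329]
tool_rot: [2.384, 2.042, 0.002]
contact_force: [0.2, -0.1, -0.7]
opening: 0.0211
```

```bash
cat > s.py <<'E'
from h import *
import sys
n=sys.argv[1];x,y,w,h=map(int,sys.argv[2].split(','));s=float(sys.argv[3]);cam=sys.argv[4] if len(sys.argv)>4 else 'side'
im=ctrl.get_image(cam)[:,:,::-1];cv2.imwrite(f'pics/{cam}{n}.png',im)
cv2.imwrite(f'pics/c{n}{cam}.png',np.clip(cv2.resize(im[y:y+h,x:x+w],None,fx=s,fy=s,interpolation=cv2.INTER_CUBIC)*1.3,0,255).astype('uint8'))
E
python3 -c "
from h import *
plan((.592,-.196,.046),-9,smax=20)"; python3 s.py 5 330,255,100,90 7
```

```text
t 6.65 F [ 0.2 -0.1 -0.7] open 21.1 d mm [ -0.3  -1.  -31.9] turn [0.2 0.  0.2] n 2
[[-0.05, -0.01, 1.59], [0.09, 0.02, 0.08]]
[[-0.05, -0.01, 1.59], [0.09, 0.02, 0.08]]
```

View pics/c5side.png

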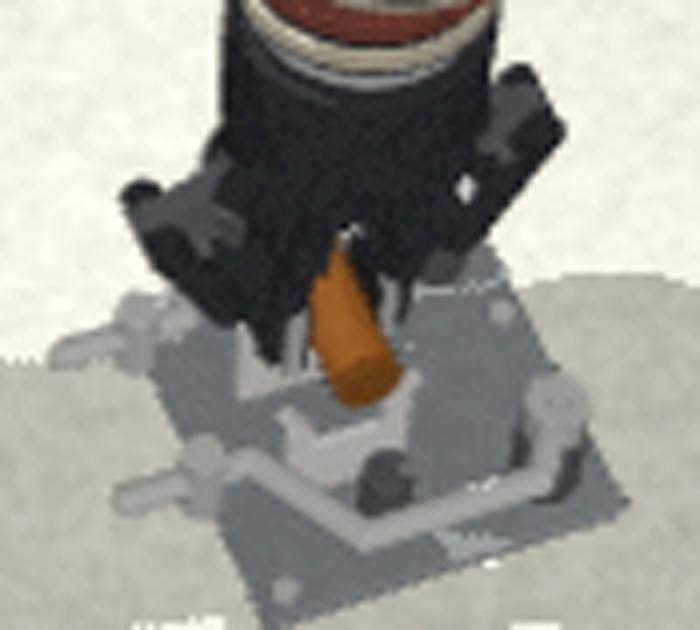

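```bash
python3 -c "
from h import *
e=np.array([.1564,.9877,0]);o=np.array([.5923,-.195,.0796])
p=lambda q:(proj('side',q)-[330,255])*7
h=o-e*.0323
print('heel pred now',p(h),'lowered',p(h+[0,0,-.0346]))
obs=np.array([367,380]);print('obs lowered',obs+p(h+[0,0,-.0346])-p(h))
c=np.array([.592,-.196,.045])
print('slim top pred',p(c-e*.0475+[0,0,.013]),'seen (387,470)'); print('fat top',p(c+e*.0595+[0,0,.013]),'seen (252,182)')
print('per mm e',p(h)-p(h-e*.001),'per mm z',p(h+[0,0,.001])-p(h))
"; python3 ext.py >/dev/null; python3 - <<'E'
import sys;sys.path.insert(0,'.')
from ext import *
r=heel('pics/side5.png',(360,280,400,325),.2329-.1533,ec);o=np.array([.5923,-.195,0]);print(r[0],'now',r[1]-o@ec,r[2]-o@r[5],r[3]-o@r[5])
E
```

```text
heel pred now [360.99031378 383.64481124] lowered [352.82520541 443.52041688]
obs lowered [358.83489162 439.87560564]
slim top pred [376.95947889 465.93637375] seen (387,470)
fat top [241.21644667 185.78397579] seen (252,182)
per mm e [-1.33847196 -2.73711128] per mm z [ 0.24162544 -1.77186501]
(307, 190, 20, 20) tray -0.04145187474271851 -0.010419800998667017 0.009616795714900817
(314, 170, 13, 17) lift -0.03948427093128614 -0.008368884746561611 0.010988623318785695
(375, 283, 13, 24) now -0.03703981696289248 -0.009032621428932797 0.01110593834491147
(374, 291, 13, 22) now -0.03744769172456751 -0.008077874546220443 0.011339889460490138
```

Emit:
jog_arm(steps=[[[-0.2,0.1,1.0],[0.2,0,0.2]],[[0,0,0.6],[0,0,0]],[[0,0,0.2],[0,0,0]]])

```text
t: 7.0
tool_pos: [0.593, -0.1974, 0.2131]
tool_rot: [-2.39, -2.039, 0.002]
contact_force: [0.1, -0.0, -1.0]
opening: 0.021
```

```bash
python3 -c "
from h import *
plan((.593,-.197,.0435),-9,smax=20)"; python3 s.py 6 330,255,100,90 7
```

```text
t 7.0 F [ 0.1 -0.  -1. ] open 21.0 d mm [  0.    0.4 -14.6] turn [-0.1  0.  -0.1] n 1
[[0.04, -0.0, 1.46], [-0.07, 0.03, -0.07]]
```

View pics/c6side.png

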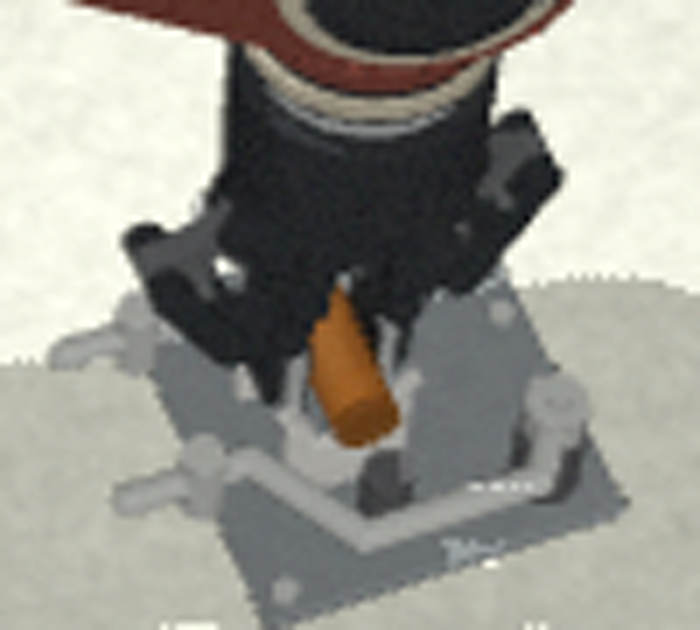

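Emit:
jog_arm(steps=[[[0,0,0.5],[0,0,0]],[[0,0,0.4],[0,0,0]],[[0,0,0.2],[0,0,0]]])

```text
t: 7.35
tool_pos: [0.5931, -0.1975, 0.2015]
tool_rot: [-2.39, -2.039, 0.002]
contact_force: [0.1, 0.6, -0.9]
opening: 0.0209
```

```bash
python3 -c "
from h import *
plan((.593,-.197,.0435),-9,smax=20)"
```

```text
t 7.35 F [ 0.1  0.6 -0.9] open 20.9 d mm [-0.1  0.5 -3. ] turn [-0.   0.  -0.1] n 1
[[0.05, -0.01, 0.3], [-0.04, 0.04, -0.08]]
```

Emit:
jog_arm(steps=[[[0,0,0.2],[0,0,0]],[[0,0,0.1],[0,0,0]]])

```text
t: 7.55
tool_pos: [0.5931, -0.1975, 0.1982]
tool_rot: [-2.39, -2.039, 0.002]
contact_force: [0.8, 0.2, -0.1]
opening: 0.021
```

```bash
python3 -c "
from h import *
plan((.593,-.197,.0435),-9,smax=20)"; python3 s.py 7 330,255,100,90 7
```

```text
t 7.55 F [ 0.8  0.2 -0.1] open 21.0 d mm [-0.1  0.5  0.3] turn [-0.   0.  -0.1] n 1
[[0.05, -0.01, -0.03], [-0.04, 0.04, -0.07]]
```

View pics/c7side.png

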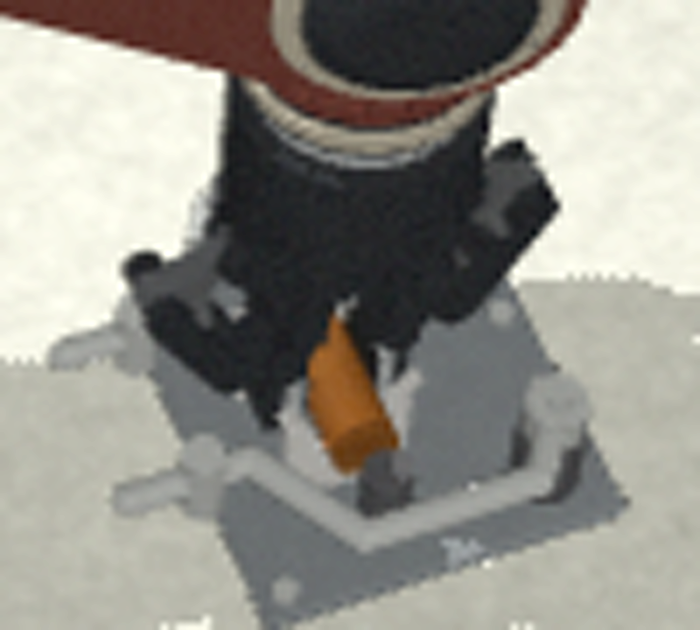

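Emit:
jog_arm(steps=[[[0,0,0],[0,0,0]],[[0,0,0],[0,0,0]],[[0,0,0],[0,0,0]]], fingers=-0.15)

```text
t: 7.9
tool_pos: [0.5934, -0.1976, 0.1989]
tool_rot: [2.389, 2.038, -0.001]
contact_force: [-0.4, 0.2, 0.9]
opening: 0.037
```

Emit:
jog_arm(steps=[[[0,0,-0.6],[0,0,0]],[[0,0,-1.5],[0,0,0]],[[0,0,-2.5],[0,0,0]],[[0,0,-2.5],[0,0,0]],[[0,0,-1],[0,0,0]]])

```text
t: 8.4
tool_pos: [0.5931, -0.1974, 0.2847]
tool_rot: [-2.39, -2.039, 0.002]
contact_force: [0.1, -0.4, 0.4]
opening: 0.0365
```

```bash
python3 -c "
from h import *
plan((.540,-.185,.13),-99,smax=20)
plan((.540,-.185,.13),81,smax=20)
print(ctrl.get_obs()['q'].round(2))"; python3 s.py 8 330,255,100,90 7
```

```text
t 8.4 F [ 0.1 -0.4  0.4] open 36.5 d mm [-53.1  12.4   0.3] turn [-0.   0.1 89.9] n 12
[[0.03, -0.45, -0.0], [-0.0, 0.01, 7.49]]
[[-0.03, -0.45, -0.0], [-0.0, 0.01, 7.49]]
[[-0.09, -0.45, -0.0], [-0.0, 0.01, 7.49]]
[[-0.14, -0.43, -0.0], [-0.0, 0.01, 7.49]]
[[-0.2, -0.41, -0.0], [-0.0, 0.01, 7.49]]
[[-0.25, -0.38, -0.0], [-0.0, 0.01, 7.49]]
[[-0.3, -0.34, -0.0], [-0.0, 0.01, 7.49]]
[[-0.34, -0.3, -0.0], [-0.0, 0.01, 7.49]]
t 8.4 F [ 0.1 -0.4  0.4] open 36.5 d mm [-53.1  12.4   0.3] turn [ -0.1  -0.  -90.1] n 12
[[0.03, -0.45, -0.0], [-0.01, -0.0, -7.51]]
[[0.09, -0.45, -0.0], [-0.01, -0.0, -7.51]]
[[0.15, -0.43, -0.0], [-0.01, -0.0, -7.51]]
[[0.2, -0.41, -0.0], [-0.01, -0.0, -7.51]]
[[0.25, -0.38, -0.0], [-0.01, -0.0, -7.51]]
[[0.3, -0.34, -0.0], [-0.01, -0.0, -7.51]]
[[0.34, -0.3, -0.0], [-0.01, -0.0, -7.51]]
[[0.38, -0.25, -0.0], [-0.01, -0.0, -7.51]]
[-0.44  0.15  1.71 -0.    1.28 -0.28]
```

View pics/c8side.png

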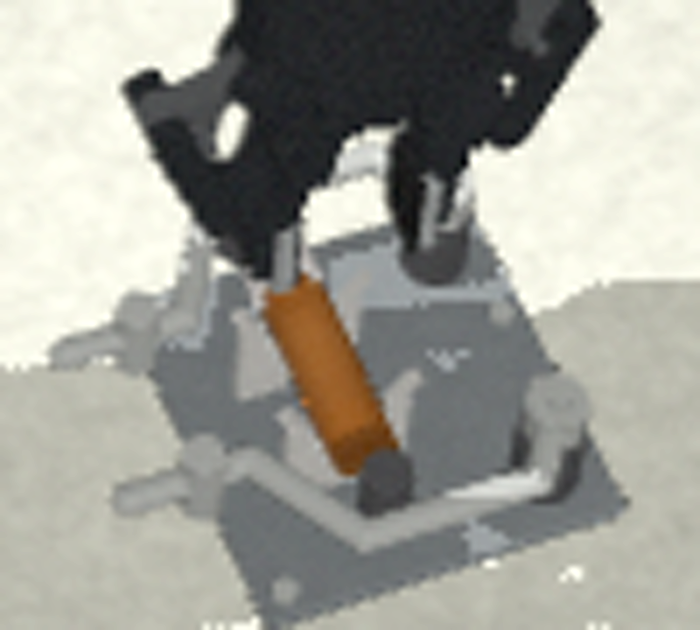

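Emit:
jog_arm(steps=[[[0,-0.5,0],[0,0,7.5]],[[0,-0.5,0],[0,0,7.5]],[[-0.1,-0.5,0],[0,0,7.5]],[[-0.1,-0.4,0],[0,0,7.5]],[[-0.2,-0.4,0],[0,0,7.5]],[[-0.3,-0.4,0],[0,0,7.5]],[[-0.3,-0.3,0],[0,0,7.5]],[[-0.3,-0.3,0],[0,0,7.5]]], fingers=1)

```text
t: 9.25
tool_pos: [0.5553, -0.188, 0.2846]
tool_rot: [3.1, 0.505, -0.001]
contact_force: [-0.0, -0.5, 0.3]
opening: 0.085
```

```bash
python3 -c "
from h import *
plan((.541,-.185,.13),-99,smax=20)"
```

```text
t 9.25 F [-0.  -0.5  0.3] open 85.0 d mm [-14.3   3.    0.4] turn [ 0.   0.  27.5] n 4
[[-0.32, -0.18, -0.01], [0.01, 0.0, 6.88]]
[[-0.34, -0.14, -0.01], [0.01, 0.0, 6.88]]
[[-0.35, -0.1, -0.01], [0.01, 0.0, 6.88]]
[[-0.36, -0.06, -0.01], [0.01, 0.0, 6.88]]
```

Emit:
jog_arm(steps=[[[-0.3,-0.2,0],[0,0,6.9]],[[-0.3,-0.1,0],[0,0,6.9]],[[-0.4,-0.1,0],[0,0,6.9]],[[-0.4,-0.1,0],[0,0,6]],[[0,0,0],[0,0,0]]])

```text
t: 9.75
tool_pos: [0.5384, -0.1838, 0.2815]
tool_rot: [-3.13, 0.257, 0.008]
contact_force: [-0.5, 0.3, 0.3]
opening: 0.0853
```

```bash
python3 -c "
from h import *
plan((.541,-.185,.13),-99,smax=20)"; python3 s.py 9 310,200,120,140 4.2;python3 s.py 9 360,150,120,140 4.2 top; python3 -c "
import cv2,numpy as np
cv2.imwrite('pics/m9.png',np.hstack([cv2.resize(cv2.imread(f'pics/c9{c}.png'),(400,467)) for c in('side','top')]))"
```

```text
t 9.75 F [-0.5  0.3  0.3] open 85.3 d mm [ 2.6 -1.2  3.5] turn [-0.   0.3 -0.4] n 1
[[0.27, 0.07, -0.36], [-0.04, 0.28, -0.38]]
```

View pics/m9.png

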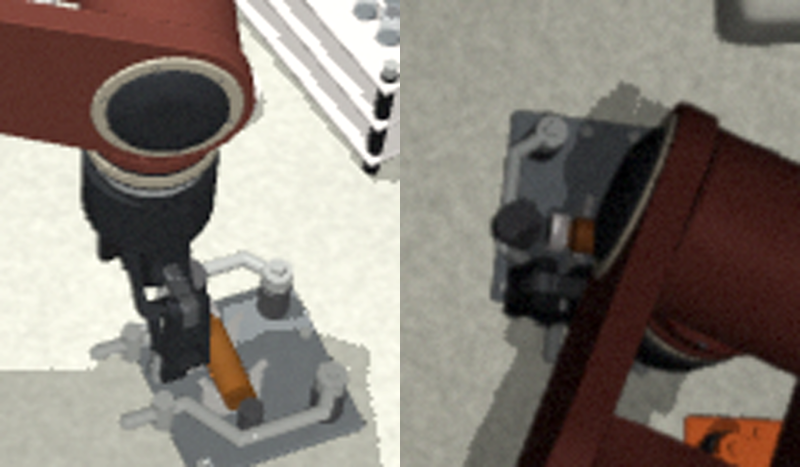

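Emit:
jog_arm(steps=[[[0.3,0.1,1.0],[0,0.3,-0.4]],[[0,0,1.5],[0,0,0]],[[0,0,1],[0,0,0]]])

```text
t: 10.15
tool_pos: [0.5427, -0.1859, 0.2456]
tool_rot: [3.132, -0.236, 0.007]
contact_force: [0.2, 0.2, -0.1]
opening: 0.0852
```

```bash
python3 -c "
from h import *
plan((.541,-.185,.041),-99,smax=20)"; python3 s.py 10 310,240,120,100 6
```

```text
t 10.15 F [ 0.2  0.2 -0.1] open 85.2 d mm [ -1.7   0.9 -49.6] turn [ 0.  -0.3  0.4] n 3
[[-0.07, -0.02, 1.65], [0.01, -0.09, 0.13]]
[[-0.07, -0.02, 1.65], [0.01, -0.09, 0.13]]
[[-0.06, -0.02, 1.65], [0.01, -0.09, 0.13]]
```

View pics/c10side.png

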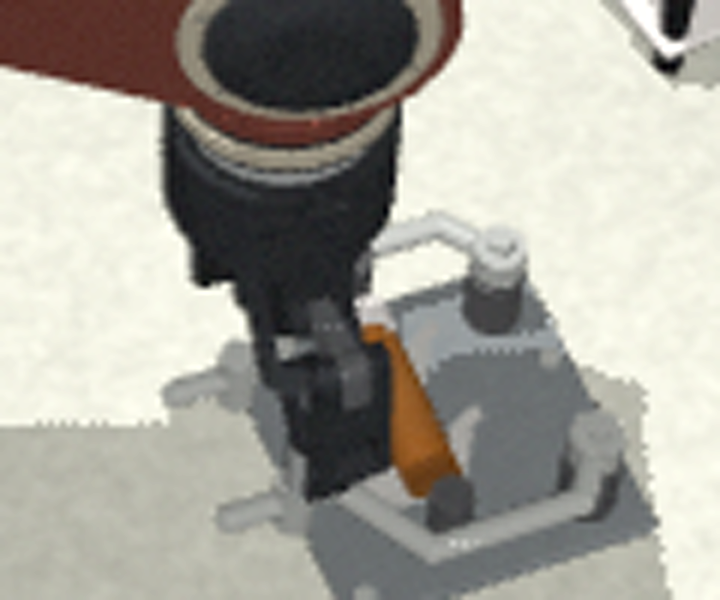

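```bash
python3 -c "
from h import *
e=np.array([.1564,.9877,0]);x=np.array([.9877,-.1564,0]);o=np.array([.5427,-.1859,0])
p=lambda q:((proj('side',q)-[310,240])*6).round()
for s in(-1,1):
  for w in(-.011,.011):
    for b in(.0425,.057): print('finger',s,w,b,p(o+s*b*e+w*x+[0,0,.086]))
print('boss pred', [p(np.array([.5428,-.1853,.06])+s*.027*e) for s in(1,-1)],'mm x',p(o+x*.01)-p(o))
"
```

```text
finger -1 -0.011 0.0425 [274. 483.]
finger -1 -0.011 0.057 [290. 519.]
finger -1 0.011 0.0425 [334. 464.]
finger -1 0.011 0.057 [351. 499.]
finger 1 -0.011 0.0425 [186. 286.]
finger 1 -0.011 0.057 [171. 254.]
finger 1 0.011 0.0425 [244. 268.]
finger 1 0.011 0.057 [229. 237.]
boss pred [array([228., 350.]), array([284., 474.])] mm x [25. -8.]
```

```bash
python3 s.py 11 375,200,80,70 8 top; python3 -c "
from h import *
e=np.array([.1564,.9877,0]);x=np.array([.9877,-.1564,0]);o=np.array([.5427,-.1859,0])
p=lambda q:((proj('top',q)-[375,200])*8).round()
for z in(.086,.12):
  for w in(-.011,.011):
    for b in(.0425,.057): print('finger',z,w,b,p(o+b*e+w*x+[0,0,z]))
"
```

```text
finger 0.086 -0.011 0.0425 [212. 378.]
finger 0.086 -0.011 0.057 [152. 370.]
finger 0.086 0.011 0.0425 [223. 288.]
finger 0.086 0.011 0.057 [163. 280.]
finger 0.12 -0.011 0.0425 [236. 365.]
finger 0.12 -0.011 0.057 [174. 357.]
finger 0.12 0.011 0.0425 [247. 271.]
finger 0.12 0.011 0.057 [185. 263.]
```

View pics/c11top.png

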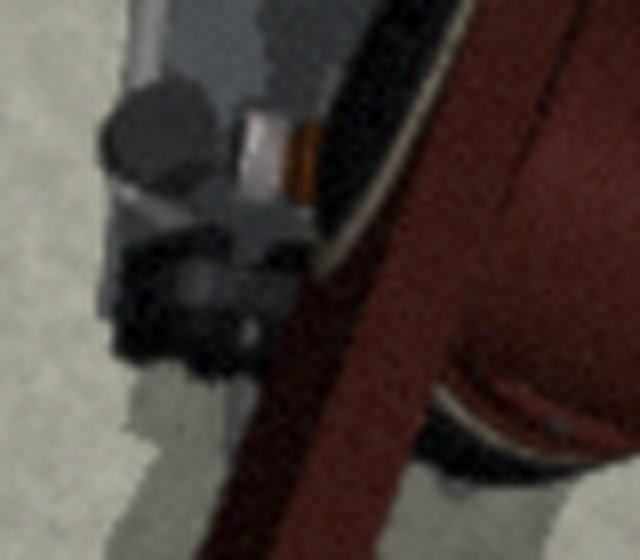

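```bash
python3 -c "
from h import *
plan((.536,-.184,.041),-99,smax=16)"
```

```text
t 10.25 F [ 0.2 -0.2  0.7] open 85.3 d mm [ -6.1   1.6 -48.6] turn [-0.  -0.1  0.4] n 4
[[-0.16, -0.02, 1.21], [-0.01, -0.02, 0.09]]
[[-0.16, -0.02, 1.21], [-0.01, -0.02, 0.09]]
[[-0.16, -0.02, 1.21], [-0.01, -0.02, 0.09]]
[[-0.16, -0.02, 1.21], [-0.01, -0.02, 0.09]]
```

Emit:
jog_arm(steps=[[[-0.6,-0.1,0.5],[0,0,0.4]],[[0,0,1.0],[0,0,0]],[[0,0,1.0],[0,0,0]],[[0,0,0.5],[0,0,0]]])

```text
t: 10.65
tool_pos: [0.5361, -0.1836, 0.2127]
tool_rot: [3.132, -0.248, 0.004]
contact_force: [-0.6, 0.5, -0.2]
opening: 0.0853
```

```bash
python3 -c "
from h import *
plan((.536,-.184,.041),-99,smax=16)"; python3 s.py 12 310,240,120,100 6
```

```text
t 10.65 F [-0.6  0.5 -0.2] open 85.3 d mm [ -0.1  -0.4 -16.7] turn [-0.  -0.1 -0. ] n 2
[[-0.0, 0.02, 0.83], [-0.0, -0.07, -0.02]]
[[-0.0, 0.02, 0.83], [-0.0, -0.07, -0.02]]
```

View pics/c12side.png

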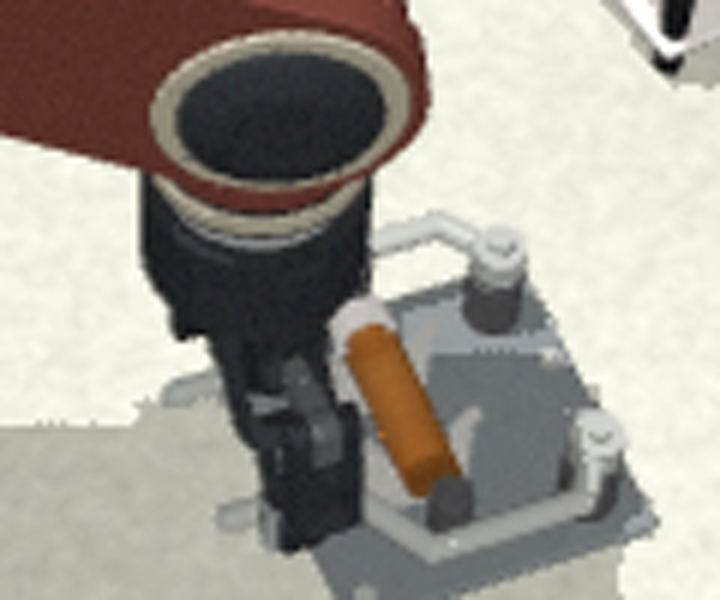

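Emit:
jog_arm(steps=[[[0,0,0.6],[0,0,0]],[[0,0,0.6],[0,0,0]],[[0,0,0.2],[0,0,0]],[[0,0,0],[0,0,0]]])

```text
t: 11.1
tool_pos: [0.5361, -0.1837, 0.1968]
tool_rot: [-3.132, 0.248, -0.003]
contact_force: [-0.7, -0.2, -0.5]
opening: 0.0855
```

```bash
python3 -c "
from h import *
plan((.536,-.184,.041),-99,smax=16)"; python3 s.py 13 310,240,120,100 6;python3 s.py 13 375,180,80,90 6 top
```

```text
t 11.1 F [-0.7 -0.2 -0.5] open 85.5 d mm [-0.1 -0.3 -0.8] turn [-0.  -0.1 -0. ] n 1
[[-0.01, 0.04, 0.08], [-0.02, -0.1, -0.05]]
```

View pics/c13side.png

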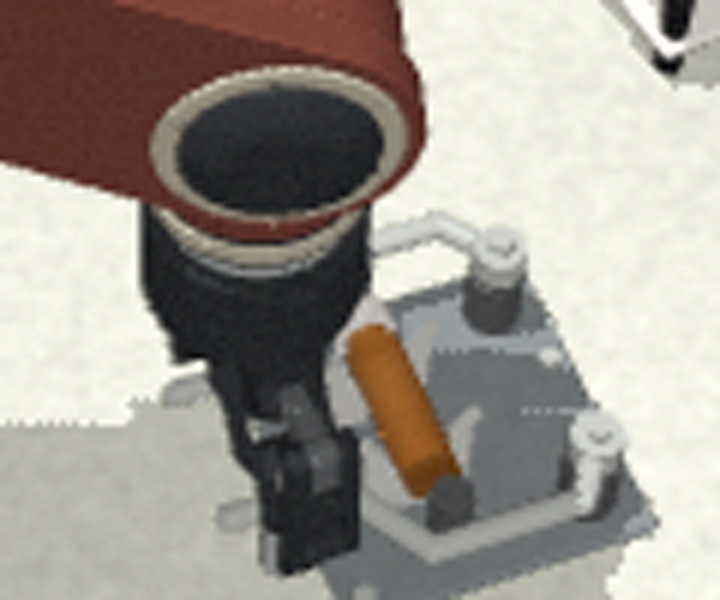

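View pics/c13top.png

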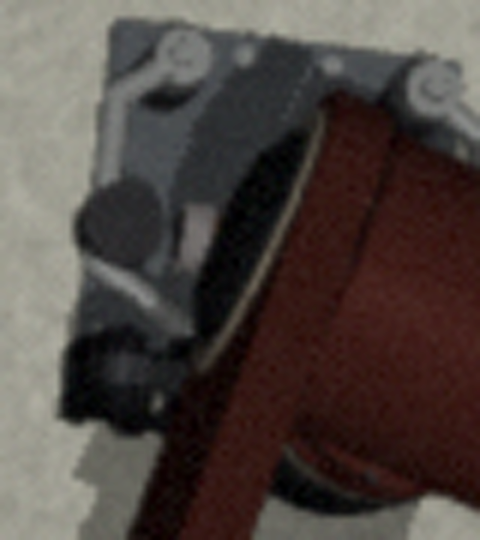

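Emit:
jog_arm(steps=[[[0,0,0],[0,0,0]],[[0,0,0],[0,0,0]],[[0,0,0],[0,0,0]]], fingers=0.55, grip_force=20)

```text
t: 11.5
tool_pos: [0.5365, -0.1839, 0.198]
tool_rot: [3.131, -0.248, 0.005]
contact_force: [-0.0, 0.2, -2.6]
opening: 0.0657
```

```bash
python3 -c "
from h import *
plan((.536,-.184,.041),-99,smax=16)"; python3 s.py 14 310,240,120,100 6
```

```text
t 11.5 F [-0.   0.2 -2.6] open 65.7 d mm [-0.5 -0.1 -2. ] turn [ 0.  -0.2 -0. ] n 1
[[-0.05, 0.02, 0.2], [0.02, -0.19, -0.04]]
```

View pics/c14side.png

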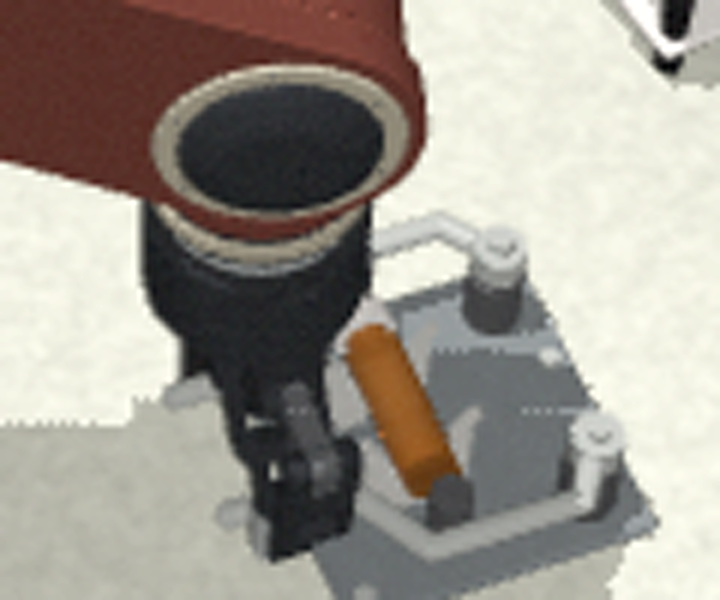

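Emit:
jog_arm(steps=[[[0,0,0],[0,0,0]],[[0,0,0],[0,0,0]]], fingers=0.4)

```text
t: 11.75
tool_pos: [0.5367, -0.184, 0.1985]
tool_rot: [3.131, -0.248, 0.006]
contact_force: [1.7, -0.5, -1.7]
opening: 0.0598
```

Emit:
jog_arm(steps=[[[0,0,0],[0,0,0]],[[0,0,0],[0,0,0]]], fingers=0.27)

```text
t: 11.95
tool_pos: [0.5369, -0.184, 0.199]
tool_rot: [3.131, -0.248, 0.007]
contact_force: [-0.6, -0.1, -0.7]
opening: 0.0542
```

```bash
python3 -c "
from h import *
plan((.536,-.184,.041),-99,smax=16);print(ctrl.get_obs()['wrist_torque'])"; python3 s.py 15 310,240,120,100 6
```

```text
t 11.95 F [-0.6 -0.1 -0.7] open 54.2 d mm [-0.9  0.  -3. ] turn [ 0.  -0.3 -0. ] n 1
[[-0.09, 0.01, 0.3], [0.04, -0.26, -0.05]]
[ 0.03096632  0.02385312 -0.00495715]
```

View pics/c15side.png

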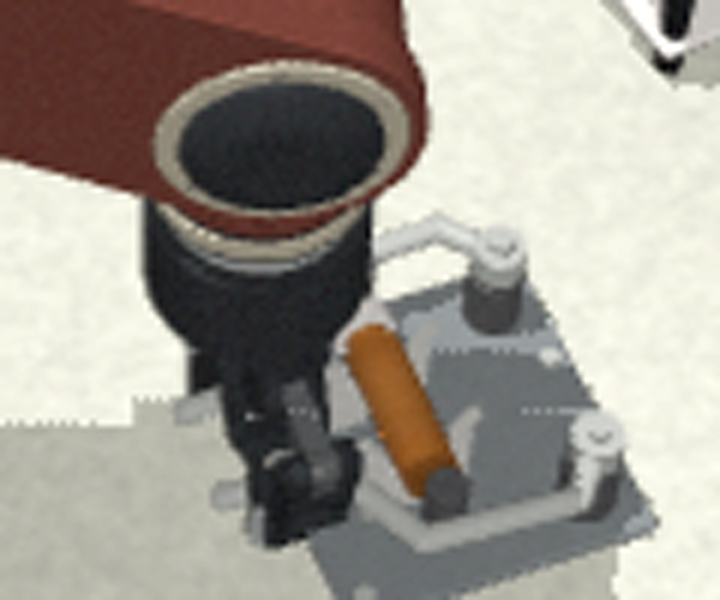

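Emit:
jog_arm(steps=[[[0,0,0.2],[0,-0.2,0]],[[0,0,0],[0,0,0]]], fingers=0.22)

```text
t: 12.2
tool_pos: [0.5373, -0.1842, 0.1975]
tool_rot: [3.13, -0.248, 0.004]
contact_force: [0.4, 0.1, -1.4]
opening: 0.052
```

Emit:
jog_arm(steps=[[[0,0,0],[0,0,0]],[[0,0,0],[0,0,0]]], fingers=0.19)

```text
t: 12.4
tool_pos: [0.5374, -0.1843, 0.1977]
tool_rot: [3.131, -0.248, 0.004]
contact_force: [-0.5, -0.2, 1.6]
opening: 0.0507
```

Emit:
jog_arm(steps=[[[0,0,0],[0,0,0]],[[0,0,0],[0,0,0]]], fingers=0.16)

```text
t: 12.6
tool_pos: [0.5374, -0.1843, 0.1978]
tool_rot: [3.13, -0.248, 0.004]
contact_force: [0.6, 0.1, 1.1]
opening: 0.0495
```

```bash
python3 s.py 16 310,240,120,100 6;python3 s.py 16 375,180,80,90 6 top; python3 -c "
import cv2,numpy as np
cv2.imwrite('pics/m16.png',np.hstack([cv2.imread('pics/c16side.png')[200:,200:520],cv2.imread('pics/c16top.png')[:400,:480]]))"
```

```text
(no output)
```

View pics/m16.png

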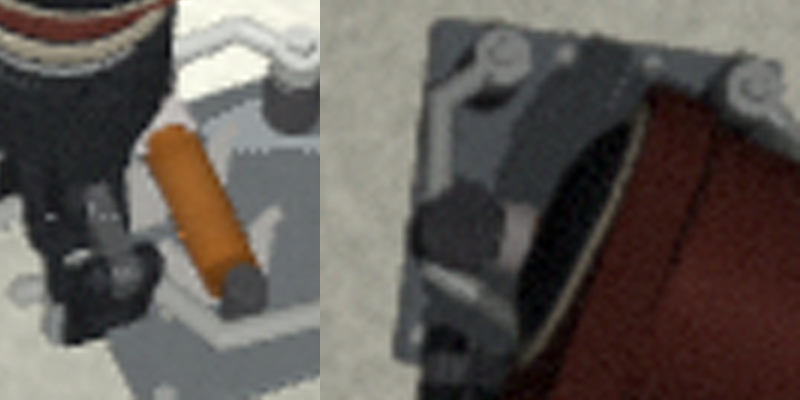

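Emit:
jog_arm(steps=[[[0,0,0],[0,0,0]],[[0,0,0],[0,0,0]]], fingers=0.13)

```text
t: 12.9
tool_pos: [0.5375, -0.1844, 0.1979]
tool_rot: [3.13, -0.248, 0.004]
contact_force: [-0.4, 0.2, 1.6]
opening: 0.0481
```

Emit:
jog_arm(steps=[[[0,0,0],[0,0,0]],[[0,0,0],[0,0,0]]], fingers=0.1)

```text
t: 13.1
tool_pos: [0.5376, -0.1843, 0.198]
tool_rot: [3.13, -0.248, 0.004]
contact_force: [-0.1, -0.6, 2.3]
opening: 0.0471
```

```bash
python3 s.py 17 310,240,120,100 6;python3 s.py 17 375,180,80,90 6 top; python3 -c "
import cv2,numpy as np
cv2.imwrite('pics/m17.png',np.hstack([cv2.imread('pics/c17side.png')[200:,200:520],cv2.imread('pics/c17top.png')[:400,:480]]))"
```

```text
(no output)
```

View pics/m17.png

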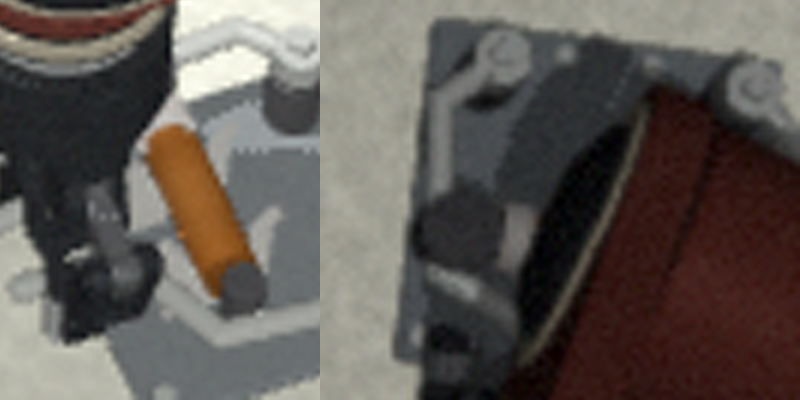

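Emit:
jog_arm(steps=[[[0,0,0],[0,0,0]],[[0,0,0],[0,0,0]]], fingers=0.075)

```text
t: 13.4
tool_pos: [0.5376, -0.1844, 0.1982]
tool_rot: [3.13, -0.248, 0.005]
contact_force: [-0.8, 0.2, 2.6]
opening: 0.0459
```

Emit:
jog_arm(steps=[[[0,0,0],[0,0,0]],[[0,0,0],[0,0,0]]], fingers=0.05)

```text
t: 13.6
tool_pos: [0.5376, -0.1844, 0.1983]
tool_rot: [3.13, -0.248, 0.005]
contact_force: [-0.4, -0.7, 2.1]
opening: 0.0447
```

```bash
cat > v.py <<'E'
import sys,subprocess,cv2,numpy as np
n=sys.argv[1]
subprocess.run(['python3','s.py',n,'310,240,120,100','6']);subprocess.run(['python3','s.py',n,'375,180,80,90','6','top'])
cv2.imwrite(f'pics/m{n}.png',np.hstack([cv2.imread(f'pics/c{n}side.png')[200:,200:520],cv2.imread(f'pics/c{n}top.png')[:400,:480]]))
E
python3 v.py 18
```

```text
(no output)
```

View pics/m18.png

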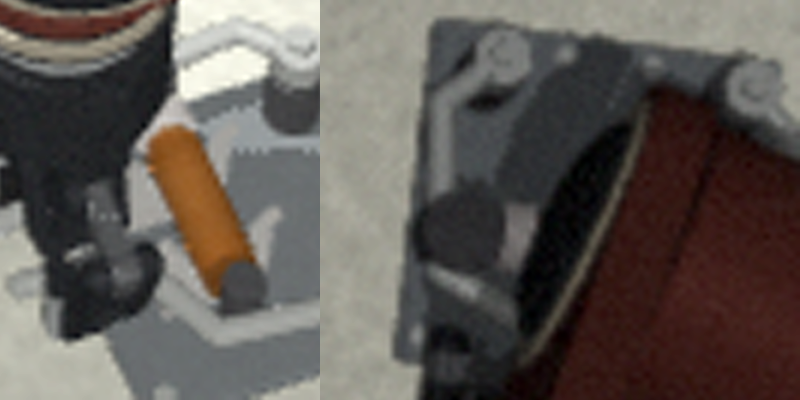

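```bash
cat > amb.py <<'E'
from h import *
import sys
def amb(fn):
    im=cv2.imread(fn);hsv=cv2.cvtColor(im,cv2.COLOR_BGR2HSV)
    s=hsv[...,1].astype('f4')*(hsv[...,0]<25)
    # axis of lying vial
    o=np.array([.593,-.197,.045]);e=np.array([.1564,.9877,0])
    out=[]
    for du in (-4,-2,0,2,4):   # lanes across, px
        a,b=proj('side',o-e*.045),proj('side',o+e*.05)
        u=(b-a)/np.linalg.norm(b-a);n=np.array([-u[1],u[0]]);a=a+n*du+[1,-1];L=np.linalg.norm(b-a)
        t=np.arange(0,L,.25);P=(a+t[:,None]*u).astype('f4')
        q=cv2.remap(s,P[None,:,0],P[None,:,1],1)[0]
        k=np.where(q>110)[0];out.append((t[k[0]],t[k[-1]]) if len(k) else (0,0))
    return np.array(out)
if __name__=='__main__':
    for n in sys.argv[1:]:
        r=amb(f'pics/side{n}.png');print(n,'heel',r[:,0],'cap',r[:,1],'len',(r[:,1]-r[:,0]),'area')
E
python3 amb.py 12 13 14 15 16 17 18
```

```text
12 heel [ 2.75  3.25  4.25  4.   15.75] cap [30.75 32.   32.   31.5  24.75] len [28.   28.75 27.75 27.5   9.  ] area
13 heel [ 2.5   3.25  4.25  3.75 10.25] cap [30.5 32.  32.  31.5 20.5] len [28.   28.75 27.75 27.75 10.25] area
14 heel [ 2.5   3.25  4.25  4.   15.5 ] cap [30.5  32.   32.   31.5  22.75] len [28.   28.75 27.75 27.5   7.25] area
15 heel [ 2.75  5.    5.75  5.25 15.75] cap [30.5  32.   32.   31.5  22.75] len [27.75 27.   26.25 26.25  7.  ] area
16 heel [ 3.    5.5   6.25  6.   15.5 ] cap [30.5  32.   32.   31.5  20.75] len [27.5  26.5  25.75 25.5   5.25] area
17 heel [ 3.25  6.    6.5   6.25 15.5 ] cap [30.25 32.   31.75 31.25 22.75] len [27.   26.   25.25 25.    7.25] area
18 heel [ 3.5   6.    7.    6.5  13.25] cap [30.25 31.5  31.5  31.   20.5 ] len [26.75 25.5  24.5  24.5   7.25] area
```

Emit:
jog_arm(steps=[[[0,0,0],[0,0,0]],[[0,0,0],[0,0,0]]], fingers=0.025)

```text
t: 13.9
tool_pos: [0.5377, -0.1844, 0.1985]
tool_rot: [3.13, -0.248, 0.005]
contact_force: [-0.1, 0.1, 2.9]
opening: 0.044
```

```bash
python3 v.py 19; python3 amb.py 18 19
```

```text
18 heel [ 3.5   6.    7.    6.5  13.25] cap [30.25 31.5  31.5  31.   20.5 ] len [26.75 25.5  24.5  24.5   7.25] area
19 heel [ 3.75  6.    7.    6.25 10.25] cap [30.25 31.5  31.5  31.   20.75] len [26.5  25.5  24.5  24.75 10.5 ] area
```

Emit:
jog_arm(steps=[[[0,0,0],[0,0,0]],[[0,0,0],[0,0,0]]], fingers=0.0)

```text
t: 14.2
tool_pos: [0.5378, -0.1844, 0.1986]
tool_rot: [3.13, -0.248, 0.005]
contact_force: [-1.3, 1.6, 2.8]
opening: 0.0428
```

```bash
python3 v.py 20; python3 amb.py 20
```

```text
20 heel [ 4.    6.25  7.    6.5  10.25] cap [30.   31.25 31.5  31.   29.  ] len [26.   25.   24.5  24.5  18.75] area
```

Emit:
jog_arm(steps=[[[0,0,0],[0,0,0]],[[0,0,0],[0,0,0]]], fingers=-0.02)

```text
t: 14.5
tool_pos: [0.5379, -0.1845, 0.1987]
tool_rot: [3.13, -0.248, 0.006]
contact_force: [-1.0, 0.8, 4.3]
opening: 0.0418
```

```bash
python3 v.py 21; python3 amb.py 21
```

```text
21 heel [ 4.    6.5   7.25  6.5  10.25] cap [30.   30.75 30.75 30.5  29.  ] len [26.   24.25 23.5  24.   18.75] area
```

View pics/m21.png

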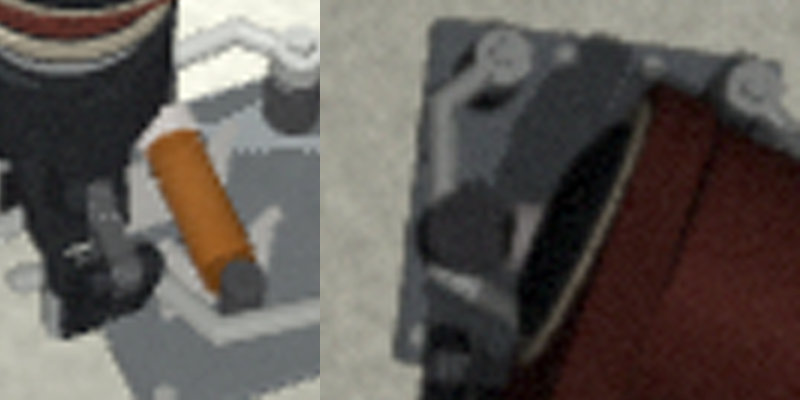

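```bash
cat > z.py <<'E'
import cv2,numpy as np,sys
r=[cv2.resize(cv2.imread(f'pics/side{n}.png')[285:330,360:392],None,fx=6,fy=6,interpolation=cv2.INTER_CUBIC) for n in sys.argv[2:]]
cv2.imwrite(sys.argv[1],np.clip(np.hstack(r)*1.2,0,255).astype('uint8'))
E
python3 z.py pics/z21.png 13 18 20 21
```

```text
(no output)
```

View pics/z21.png

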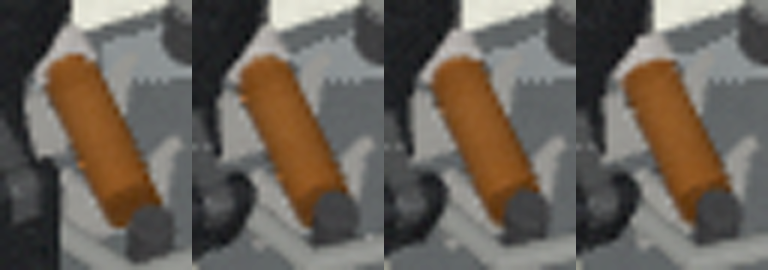

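```bash
cat > wp.py <<'E'
from h import *
import sys
o=np.array([.593,-.197,.045]);e=np.array([.1564,.9877,0])
a,b=proj('side',o-e*.045),proj('side',o+e*.05);u=(b-a)/np.linalg.norm(b-a);n=np.array([-u[1],u[0]]);a=a+[1,-1]
ts=np.arange(22,35,1.);ss=np.arange(-9,9.01,.125)
print('t',ts)
for k in sys.argv[1:]:
    im=cv2.imread(f'pics/side{k}.png');hsv=cv2.cvtColor(im,cv2.COLOR_BGR2HSV);s=hsv[...,1].astype('f4')*(hsv[...,0]<25)
    w=[]
    for t in ts:
        P=(a+u*t+ss[:,None]*n).astype('f4');q=cv2.remap(s,P[None,:,0],P[None,:,1],1)[0];w.append((q>110).sum()*.125)
    print(k,np.array(w))
E
python3 wp.py 12 13 16 18 19 20 21
```

```text
t [22. 23. 24. 25. 26. 27. 28. 29. 30. 31. 32. 33. 34.]
12 [9.    9.25  9.125 9.25  9.125 9.25  9.25  8.75  6.875 6.25  3.375 0.
 0.   ]
13 [9.125 9.25  9.125 9.25  9.125 9.25  9.125 8.625 7.    6.25  3.375 0.
 0.   ]
16 [9.    9.25  9.125 9.25  9.125 9.25  9.375 8.875 6.875 6.25  3.5   0.
 0.   ]
18 [9.125 9.25  9.125 9.25  9.25  9.5   9.375 8.625 7.125 5.625 0.    0.
 0.   ]
19 [9.125 9.25  9.    9.25  9.125 9.    9.25  8.625 7.25  5.625 0.    0.
 0.   ]
20 [9.25  9.25  9.    9.25  9.25  9.125 9.    9.125 7.125 5.125 0.    0.
 0.   ]
21 [9.125 9.25  9.    9.125 9.25  9.    8.75  8.875 7.375 0.5   0.    0.
 0.   ]
```

```bash
python3 - <<'E'
import cv2,numpy as np
r=[cv2.resize(cv2.imread(f'pics/top{n}.png')[205:235,385:415],None,fx=8,fy=8,interpolation=cv2.INTER_CUBIC) for n in (18,20,21)]
cv2.imwrite('pics/zt.png',np.clip(np.hstack(r)*2.,0,255).astype('uint8'))
E
```

```text
(no output)
```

View pics/zt.png

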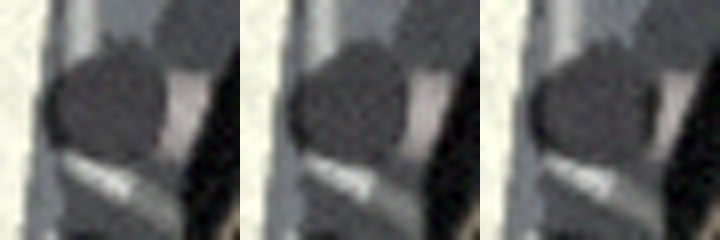

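The cap is home: in the last frame there is a dark gap between anvil and cap, and the neck step has gone in the side view. I'll stop squeezing and open in stages.

Emit:
jog_arm(steps=[[[0,0,0],[0,0,0]],[[0,0,0],[0,0,0]]], fingers=0.15)

```text
t: 14.8
tool_pos: [0.5374, -0.1843, 0.1977]
tool_rot: [3.13, -0.248, 0.004]
contact_force: [-1.3, 0.8, 4.0]
opening: 0.0491
```

Emit:
jog_arm(steps=[[[0,0,0],[0,0,0]],[[0,0,0],[0,0,0]]], fingers=0.35)

```text
t: 15.0
tool_pos: [0.5371, -0.1841, 0.1968]
tool_rot: [3.131, -0.248, 0.003]
contact_force: [0.2, -0.6, 3.8]
opening: 0.0576
```

Emit:
jog_arm(steps=[[[0,0,0],[0,0,0]],[[0,0,0],[0,0,0]]], fingers=0.6)

```text
t: 15.2
tool_pos: [0.5366, -0.1839, 0.1958]
tool_rot: [3.131, -0.248, 0.0]
contact_force: [0.6, -0.6, 0.1]
opening: 0.0687
```

Emit:
jog_arm(steps=[[[0,0,0],[0,0,0]],[[0,0,0],[0,0,0]],[[0,0,0],[0,0,0]]], fingers=1)

```text
t: 15.5
tool_pos: [0.5365, -0.1838, 0.1956]
tool_rot: [3.132, -0.248, -0.0]
contact_force: [0.2, -0.7, -0.1]
opening: 0.0851
```

```bash
python3 v.py 22; python3 amb.py 21 22; python3 wp.py 13 21 22; python3 z.py pics/z22.png 13 21 22;python3 -c "
from h import *
plan((.536,-.184,.12),-99)"
```

```text
21 heel [ 4.    6.5   7.25  6.5  10.25] cap [30.   30.75 30.75 30.5  29.  ] len [26.   24.25 23.5  24.   18.75] area
22 heel [ 3.5   3.25  4.25  4.   10.25] cap [30.   30.75 30.75 30.5  29.  ] len [26.5  27.5  26.5  26.5  18.75] area
t [22. 23. 24. 25. 26. 27. 28. 29. 30. 31. 32. 33. 34.]
13 [9.125 9.25  9.125 9.25  9.125 9.25  9.125 8.625 7.    6.25  3.375 0.
 0.   ]
21 [9.125 9.25  9.    9.125 9.25  9.    8.75  8.875 7.375 0.5   0.    0.
 0.   ]
22 [9.125 9.125 9.    9.125 9.25  8.875 8.75  9.    7.25  0.375 0.    0.
 0.   ]
t 15.6 F [-0.2 -0.7 -0.1] open 85.5 d mm [-0.5 -0.1 79.3] turn [ 0. -0. -0.] n 2
[[-0.02, 0.01, -3.97], [0.01, -0.0, -0.02]]
[[-0.03, 0.01, -3.97], [0.01, -0.0, -0.02]]
```

View pics/z22.png

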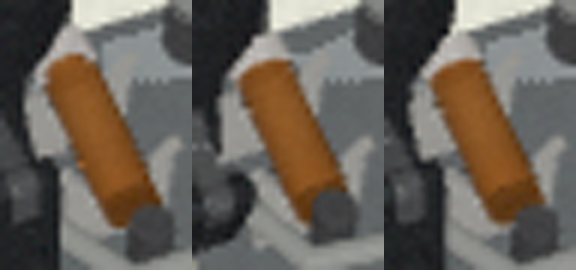

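View pics/m22.png

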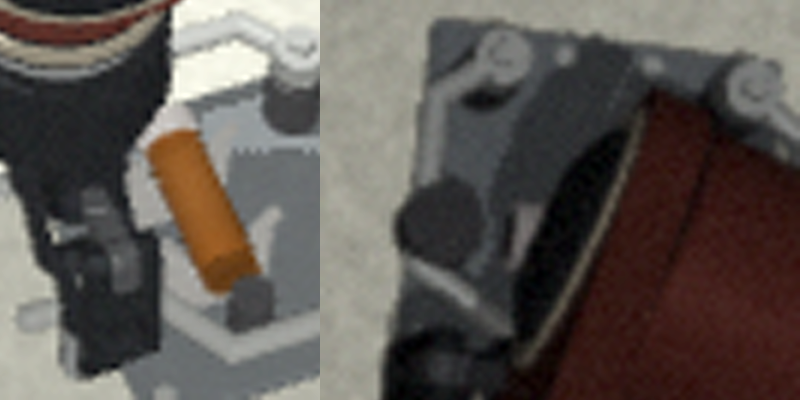

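Emit:
jog_arm(steps=[[[0,0,-0.8],[0,0,0]],[[0,0,-2],[0,0,0]],[[0,0,-3],[0,0,0]],[[0,0,-4],[0,0,0]],[[0,0,-4],[0,0,0]],[[0,0,-3],[0,0,0]]])

```text
t: 16.2
tool_pos: [0.5348, -0.183, 0.3653]
tool_rot: [-3.127, 0.247, 0.018]
contact_force: [0.0, 0.1, 0.6]
opening: 0.0854
```

```bash
python3 -c "
from h import *
plan((.42,-.35,.25),-99)
"
```

```text
t 16.2 F [0.  0.1 0.6] open 85.4 d mm [-114.8 -167.    39.7] turn [-0.2  0.7 -0. ] n 5
[[-1.75, 3.66, -0.79], [-0.04, 0.14, -0.01]]
[[-1.75, 3.66, -0.79], [-0.04, 0.14, -0.01]]
[[-1.75, 3.66, -0.79], [-0.04, 0.14, -0.01]]
[[-1.75, 3.66, -0.79], [-0.04, 0.14, -0.01]]
[[-1.75, 3.66, -0.79], [-0.04, 0.14, -0.01]]
```

Emit:
jog_arm(steps=[[[-1.7,3.6,-0.8],[0,0,0]],[[-1.7,3.6,-0.8],[0,0,0]],[[-1.7,3.6,-0.8],[0,0,0]],[[-1.7,3.6,-0.8],[0,0,0]],[[-1,2,0],[0,0,0]],[[0,0,0],[0,0,0]],[[0,0,0],[0,0,0]]])

```text
t: 16.9
tool_pos: [0.4298, -0.3373, 0.4142]
tool_rot: [3.125, -0.242, 0.012]
contact_force: [0.3, 1.0, 0.7]
opening: 0.0852
```

```bash
python3 s.py 30 330,265,100,85 4;python3 s.py 30 375,170,95,100 4 top; python3 -c "
import cv2,numpy as np
a=cv2.resize(cv2.imread('pics/side30.png'),(400,300));b=cv2.resize(cv2.imread('pics/top30.png'),(400,300))
c=np.zeros((600,800,3),'uint8');c[:300,:400]=a;c[:300,400:]=b
p=cv2.imread('pics/c30side.png')[:300,:400];q=cv2.imread('pics/c30top.png')[:300,:400];c[300:300+p.shape[0],:p.shape[1]]=p;c[300:300+q.shape[0],400:400+q.shape[1]]=q
cv2.imwrite('pics/fin.png',c)"
```

```text
(no output)
```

View pics/fin.png

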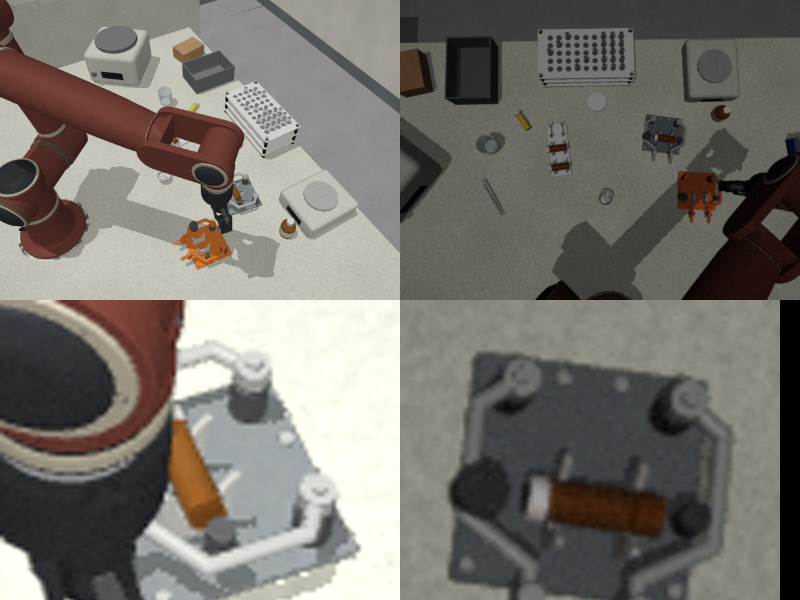

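```bash
python3 -c "
from station import ctrl
print(ctrl.get_obs()['t'],ctrl.finish_job())"
```

```text
the job is handed in; nothing more can be done
17.0 None
```

I laid the proud-capped vial (top-camera pixel 250, 207) in the grey capper with its cap facing the fat anvil, let go of it and snapped the cap home. The job was handed in at 17 s.

- **Which vial:** it was the only one with a tapered neck in both views. Its amber length was 63 mm, against 54 mm for the other two.
- **Squeeze:** I closed the bosses in steps of about 1 mm and stopped at 41.8 mm opening, at the step where the cap jumped away from the anvil. I judged the snap from the images; the force readings showed no clear peak.
- **Last checks:**
  - With the levers released, the cap stayed flush and the amber length was about 58 mm, so the neck was closed.
  - Both anvils were back at their open positions to within about a pixel.
  - The vial lay in the cradle, the gripper was clear, and the other things looked undisturbed.
- **Disagreement:** the side camera was 2–4 mm off the top camera throughout, so I placed the vial mainly by the top view. The contact forces stayed within about 5 N.

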